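# Fetch the dressing stone from under the draining glass

### The job

The dressing stone is lying in the drip pan, under the draining glass and its two slats. Stand the glass aside on the rubber mat, still upside down, lay both slats on the mat too, then lift the stone out and lay it flat in the wooden tray, fully inside its rim and lengthwise. Then put each slat back across the pan just where it was, and the glass upside down on both slats in its old spot; the glass and the stone are brittle, so set them down without dropping or toppling them, and leave the jar, the grinding wheel and the brush alone.

Things in the scene. Friction and masses are not known exactly. Their poses are not given: they have to be found in the camera images.
- pan: Open rectangular stainless steel drip pan, fixed, 262 mm long (its x) by 164 mm wide (its y) by 62 mm high, walls and floor 6 mm thick, with a look-only flange to 10 mm outside the rim. Origin at the centre of its underside on the bench, z up. The slats lie across its short side (along its y) on the flat tops of its two long walls, 62 mm above the bench.
- mat: Flat black ribbed rubber mat, fixed, 240 by 240 mm, 4 mm thick: the side area. Origin at the centre of its underside on the bench, z up; its top is at z = 4 mm.
- tray: Shallow wooden tray for the stone, dark rim and pale floor, fixed, outside 194 mm (its x) by 89 mm (its y), inside 178 by 73 mm, rim top 11 mm and floor top 5 mm above the bench. Origin at the centre of its underside, z up.
- glass_centre (a point): Centre of the upturned cut-glass tumbler, a straight ruby red cylinder with pale cuts, 68 mm diameter, 90 mm high, about 0.26 kg. It stands mouth down, foot up, on both slats over the pan. Its z points up as it stands.
- wide_slat_centre (a point): Centre of the wider bare wooden slat: 44 mm wide (its x), 210 mm long (its y), 18 mm thick (its z, up). It lies across the pan beside the narrow slat, the two centres about 64 mm apart; which one lies at which end of the pan varies.
- narrow_slat_centre (a point): Centre of the narrower bare wooden slat: 30 mm wide (its x), 210 mm long (its y), 18 mm thick (its z, up). It lies across the pan beside the wide slat.
- stone_centre (a point): Centre of the dressing stone, a dark grey rectangular block with a paler lower layer, 150 mm long (its x), 45 mm wide (its y), 30 mm high (its z, up), about 0.42 kg. It lies on the pan's floor, lengthwise, under the slats; its ends show beyond them.
- jar: Bystander: closed white jar with a steel cap, 66 mm diameter, 75 mm high, standing beyond the work. Origin at the centre of its underside.
- wheel: Bystander: spare grinding wheel lying flat, 110 mm diameter, 16 mm thick, with a steel hub 22 mm high. Origin at the centre of its underside.
- brush: Bystander: hand brush about 200 mm long lying beyond the work. Origin on its underside, length along its x.
Mind the look-alikes: they are no part of the job. What is shaped like the part that bears glass_centre but purple or turquoise is not meant.

How it is judged:
By the outcome, as a careful person would: the job done as asked, in the order asked, and still so for the second after the job is handed in, with the robot touching nothing.
It also fails if it takes over 152 s, if anything falls off the work surface, if the arm or the gripper's body presses on something with over 40 N, if the wrist force passes 120 N, or if a joint passes its speed limit or range.

### The arm

A 6-joint arm with a two-finger parallel gripper is mounted at the origin on the work surface. World frame = base frame: x ahead of the robot, y to its left, z up, the work surface at z = 0. Lengths are in m, angles in rad, forces in N, time in s.
With the tool pointing down it reaches from about 0.375 to 0.925 m from the base axis. Payload 5.7 kg.
Tool frame: the origin (TCP) lies midway between the tips of the shut fingers; the grasp point (between the pads) lies 19 mm behind it; z points along the fingers, y is the direction in which the jaws open and shut (so a half turn about z gives the same grasp; the last joint's range is limited). The gripper opens to 88 mm and grips with 3 to 60 N. Pads are 20 mm wide; open, the fingers measure 115 mm over their backs; the gripper's body (75 mm by 178 mm) begins 61 mm behind the grasp point.
Start: joints at [-1.431, 0.359, 1.51, -0, 1.272, -0.115], TCP at [0.151, -0.581, 0.223] pointing down, gripper open.
Joint ranges: [-2.97, 2.97], [-1.01, 2.36], [0.21, 2.38], [-0.96, 4.11], [0.2, 2.71], [-2.98, 2.98]. Speed limits (rad/s): [2.39, 2.39, 3.14, 3.14, 3.14, 3.14].

### API

Orientations are given as a unit quaternion [x, y, z, w].
In Python, from station import ctrl, cams gives the robot as it stands.
- The arm moves only by the tool drive_tool, never from a script. Its argument "targets" is a list of rows, each a list of 3 entries, a list of its own where there are three numbers: the turn, a rotation vector about the tool's x, y, z in rad, then the shift along the tool's x, y, z in mm, then the closure, from 0 (fully open) to 1 (shut). In form: [[[ax, ay, az], [tx, ty, tz], gripper], ...]. A call has 1 to 20 rows; each row is the pose to reach, as a shift and turn from the pose commanded when the call began, along the tool's axes at that moment; what a row does not reach only later rows make up. A row lasts 1/12 s, in which the tool goes at most 41.7 mm and 7.16 degrees, less where a joint would pass 70% of its speed; a pose out of reach is approached as far as the arm can. A call with a gripper value outside its range is refused whole. The fingers move at their own pace and stop on an object; "newtons" is the grip in N (left out, the last holds). Time passes only in rows, so rows that repeat a pose let the fingers close. It gives the time, the measured TCP pose, the force and the opening at its end, in the units of the state.
- ctrl.get_state(): the state, without advancing time (a new reading comes with each control period).
- cams.camera(name): name is "scene" or "side" or "wrist"; returns the picture (400x640x3 uint8, blue, green, red); there is no depth.
- cams.camera_model(name): a dict with "K" (3x3 intrinsics, pixels), "dist" ([k1, k2, p1, p2, k3] as OpenCV has them; the pictures are not rectified), "cam_to_world" (4x4, takes a point from camera to world coordinates); the wrist camera has in their place "T_tool_cam" (4x4, takes a point from camera to tool coordinates, whose origin is the TCP and whose axes are the flange's). Camera axes: x right, y down, z forward; pixel columns grow to the right and rows downward; lengths in m; the calibration is good to about 2 mm. A picture is of the moment at which its call begins: read the wrist's pose just before it. camera_model takes no time and is no camera call.
- ctrl.job_done(): hands the job in, once; it reports no verdict.
The state is a dict: "t": time; "joint_pos": joint angles; "qd": joint speeds; "tau": joint torques, N m; "position": TCP position; "orientation": TCP orientation; "contact_force": force on the tool from outside, world axes, zero at the start; "wrist_torque": the same for the moment, N m; "grip_width": opening from 0.0 (shut) to 1.0 (fully open).
Only numpy, scipy, OpenCV 4.12 (cv2) and the standard library are available. Lean on these libraries where they do the work, as an engineer would, in place of code of your own. Each camera call takes 0.05 s, during which the arm holds its last target.

## Working session

There is one attempt and no reset: what is moved stays moved. The work goes in short steps, Python scripts to look and compute and a tool call to move; the robot and the scene stay as the last step left them, time stands still between calls to the robot, and variables do not carry over. Pictures are saved under pics/ and viewed, and the job is handed in when it is done.

Besides the shell and the picture viewer there is one more tool, called after "Call:" in YAML: its name, and indented under it one key for each argument. drive_tool: Moves the arm, as the interface text tells. Its arguments: {"type":"object","properties":{"targets":{"type":"array","items":{"type":"array"}},"newtons":{"type":"number"}},"required":["targets"]}

```bash
ls; mkdir -p pics; cat > h.py <<'E'
import numpy as np, cv2
from station import ctrl, cams
from scipy.spatial.transform import Rotation as R
def model(n):
    m=cams.camera_model(n);K=np.array(m['K']);d=np.array(m['dist'])
    if n=='wrist':
        s=ctrl.get_state();T=np.eye(4);T[:3,:3]=R.from_quat(s['orientation']).as_matrix();T[:3,3]=s['position']
        C=T@np.array(m['T_tool_cam'])
    else: C=np.array(m['cam_to_world'])
    return K,d,C
def plane(M,px,z):
    K,d,C=M
    p=cv2.undistortPoints(np.array(px,float).reshape(-1,1,2),K,d).reshape(-1,2)
    r=np.c_[p,np.ones(len(p))]@C[:3,:3].T
    return C[:3,3]+r*((z-C[2,3])/r[:,2])[:,None]
def proj(M,P):
    K,d,C=M;W=np.linalg.inv(C)
    return cv2.projectPoints(np.array(P,float).reshape(-1,1,3),cv2.Rodrigues(W[:3,:3])[0],W[:3,3],K,d)[0].reshape(-1,2)
def snap(n,f):
    M=model(n);im=cams.camera(n);cv2.imwrite('pics/'+f,im);return M,im
E
python3 - <<'E'
from h import *
s=ctrl.get_state();print(s)
for n in('scene','side','wrist'):
    M,im=snap(n,n+'0.png');print(n,M[2].round(3).tolist(),M[0].round(0).tolist())
print(cams.camera_model('wrist'))
E
```

```text
pics
{'t': 0.0, 'joint_pos': array([-1.43110130e+00,  3.59525837e-01,  1.51140260e+00, -9.28463191e-06,
        1.27247981e+00, -1.15077404e-01]), 'qd': array([-0.00022842,  0.00043121,  0.00018172, -0.00083445, -0.00018232,
       -0.00105297]), 'tau': array([ 1.87237529e-03, -5.15370011e+01, -2.70727444e+01,  6.72686356e-02,
        3.51198146e-02, -1.55021444e-04]), 'position': array([ 0.15112358, -0.57996374,  0.22180853]), 'orientation': array([ 9.91896760e-01,  1.27043277e-01, -1.56093492e-05, -9.07676138e-04]), 'contact_force': array([ 0.36124469, -0.10343721, -0.36227845]), 'wrist_torque': array([-0.03510962, -0.03464359,  0.00591152]), 'grip_width': 1.0017896681385339}
scene [[0.726, 0.387, -0.568, 1.304], [0.688, -0.421, 0.591, -0.83], [-0.011, -0.82, -0.572, 0.78], [0.0, 0.0, 0.0, 1.0]] [[373.0, 0.0, 324.0], [0.0, 373.0, 200.0], [0.0, 0.0, 1.0]]
side [[-0.992, -0.08, 0.093, 0.483], [-0.122, 0.701, -0.702, 0.801], [-0.009, -0.708, -0.706, 1.008], [0.0, 0.0, 0.0, 1.0]] [[497.0, 0.0, 313.0], [0.0, 497.0, 202.0], [0.0, 0.0, 1.0]]
wrist [[0.251, -0.929, -0.273, 0.226], [-0.968, -0.242, -0.068, -0.561], [-0.003, 0.282, -0.96, 0.383], [0.0, 0.0, 0.0, 1.0]] [[343.0, 0.0, 318.0], [0.0, 343.0, 198.0], [0.0, 0.0, 1.0]]
{'K': array([[343.05069189,   0.        , 317.62208534],
       [  0.        , 343.05069189, 197.79548416],
       [  0.        ,   0.        ,   1.        ]]), 'dist': array([-0.0587031,  0.       ,  0.       ,  0.       ,  0.       ]), 'T_tool_cam': array([[-6.07372331e-04, -9.59484935e-01, -2.81759277e-01,
         7.70763727e-02],
       [ 9.99999187e-01, -2.66807751e-04, -1.24707098e-03,
        -3.04977802e-04],
       [ 1.12137026e-03, -2.81759806e-01,  9.59484317e-01,
        -1.61228308e-01],
       [ 0.00000000e+00,  0.00000000e+00,  0.00000000e+00,
         1.00000000e+00]])}
```

View pics/scene0.png

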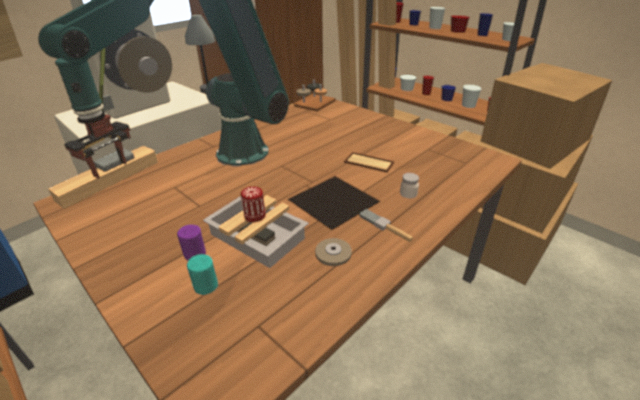

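View pics/side0.png

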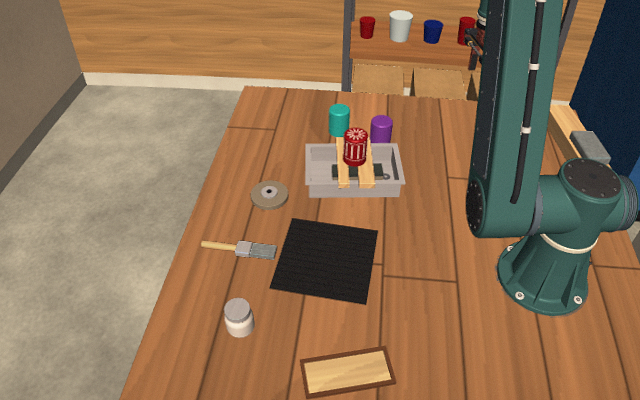

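View pics/wrist0.png

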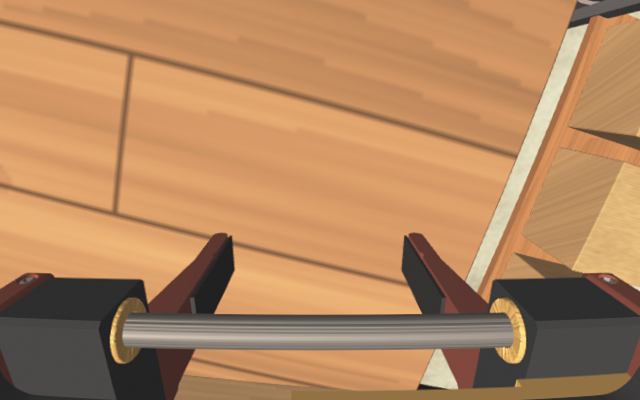

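```bash
python3 - <<'E'
from h import *
im=cv2.imread('pics/side0.png');cv2.imwrite('pics/s1.png',cv2.resize(im[95:215,295:415],None,fx=5,fy=5,interpolation=2)) 
im2=cv2.imread('pics/scene0.png');cv2.imwrite('pics/s2.png',cv2.resize(im2[175:275,195:315],None,fx=6,fy=6,interpolation=2)) 
M=model('side')
hsv=cv2.cvtColor(im,cv2.COLOR_BGR2HSV)
print('mat',plane(M,[(292,219),(379,231),(367,301),(271,291)],.004).round(3).tolist())
print('tray',plane(M,[(300,361),(389,347),(395,382),(307,399)],.011).round(3).tolist())
print('wheel,brush,jar',plane(M,[(269,193),(272,252),(239,326)],.01).round(3).tolist())
print('fakes',plane(M,[(340,132),(381,141)],.02).round(3).tolist())
print('glass top',plane(M,[(356,134)],.170).round(3).tolist())
E
```

```text
mat [[0.664, -0.123, 0.004], [0.424, -0.106, 0.004], [0.445, 0.123, 0.004], [0.679, 0.121, 0.004]]
tray [[0.582, 0.3, 0.011], [0.39, 0.244, 0.011], [0.375, 0.326, 0.011], [0.556, 0.384, 0.011]]
wheel,brush,jar [[0.745, -0.212, 0.01], [0.697, 0.004, 0.01], [0.733, 0.23, 0.01]]
fakes [[0.564, -0.512, 0.02], [0.429, -0.48, 0.02]]
glass top [[0.507, -0.309, 0.17]]
```

View pics/s1.png

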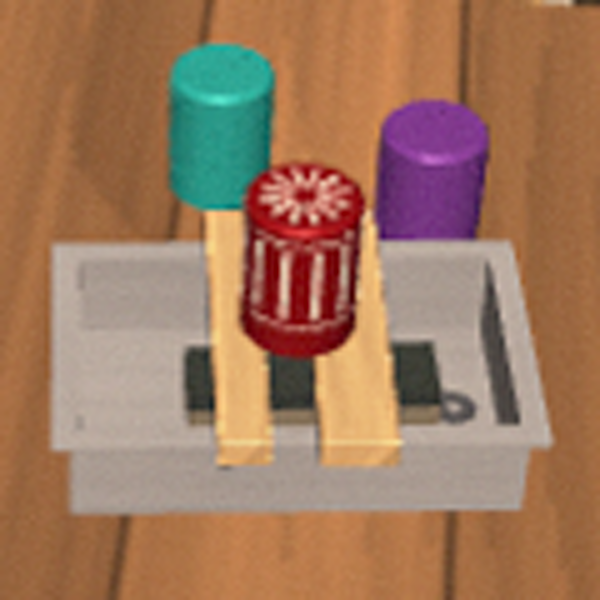

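View pics/s2.png

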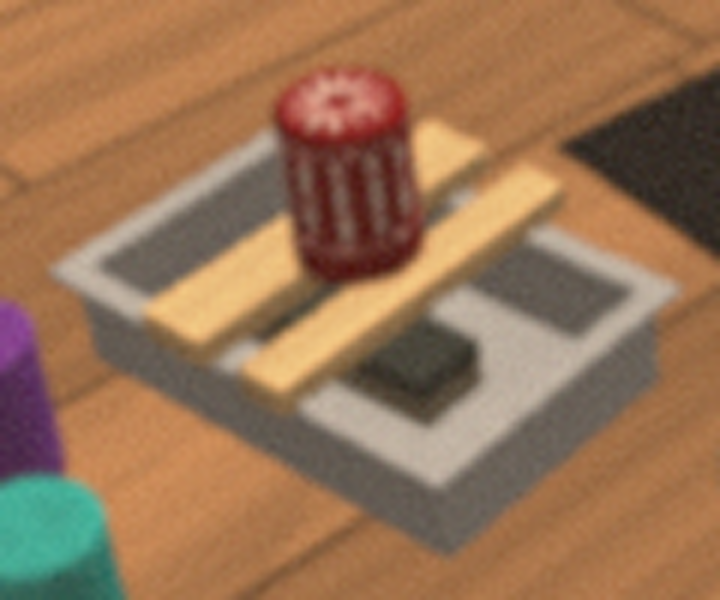

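```bash
cat >> h.py <<'E'
def rel(p,yaw,s=None):
    """shift (mm, tool axes) and turn to reach TCP p with tool x at world yaw (rad), tool down"""
    s=s or ctrl.get_state()
    R0=R.from_quat(s['orientation']).as_matrix()
    c,n=np.cos(yaw),np.sin(yaw)
    R1=np.array([[c,n,0],[n,-c,0],[0,0,-1.]])
    return R.from_matrix(R0.T@R1).as_rotvec().round(4).tolist(),((R0.T@(np.array(p)-s['position']))*1000).round(1).tolist()
E
python3 - <<'E'
from h import *
print(rel((.5,-.42,.33),np.pi/2))
E
```

```text
([-0.0011, -0.0011, -1.316], [378.0, -67.2, -107.8])
```

Call:
drive_tool:
  targets:
    - [[0,0,-0.05],[10,-2,-10],0]
    - [[0,0,-0.15],[35,-6,-30],0]
    - [[0,0,-0.27],[70,-12,-60],0]
    - [[0,0,-0.39],[105,-18,-90],0]
    - [[0,0,-0.51],[140,-25,-108],0]
    - [[0,0,-0.63],[175,-31,-108],0]
    - [[0,0,-0.75],[210,-37,-108],0]
    - [[0,0,-0.87],[245,-44,-108],0]
    - [[0,0,-0.99],[280,-50,-108],0]
    - [[0,0,-1.11],[315,-56,-108],0]
    - [[0,0,-1.21],[345,-61,-108],0]
    - [[0,0,-1.28],[365,-65,-108],0]
    - [[0,0,-1.31],[375,-67,-108],0]
    - [[0,0,-1.316],[378,-67,-108],0]
    - [[0,0,-1.316],[378,-67,-108],0]
    - [[0,0,-1.316],[378,-67,-108],0]

```text
t: 1.48
position: [0.4991, -0.4211, 0.3305]
orientation: [0.708, 0.706, -0.0, -0.0]
contact_force: [0.9, -0.9, 0.3]
grip_width: 1.001
```

```bash
python3 - <<'E'
from h import *
M,im=snap('wrist','w1.png');s=ctrl.get_state();print(s['t'],s['position'],s['orientation'])
np.save('w1M.npy',np.array([*M[:1],M[2][:3,:3]]));np.save('w1C.npy',M[2])
E
```

```text
1.5333 [ 0.49887306 -0.42126138  0.33058757] [ 7.07982216e-01  7.06230157e-01 -2.86467461e-04 -2.55414417e-04]
```

View pics/w1.png

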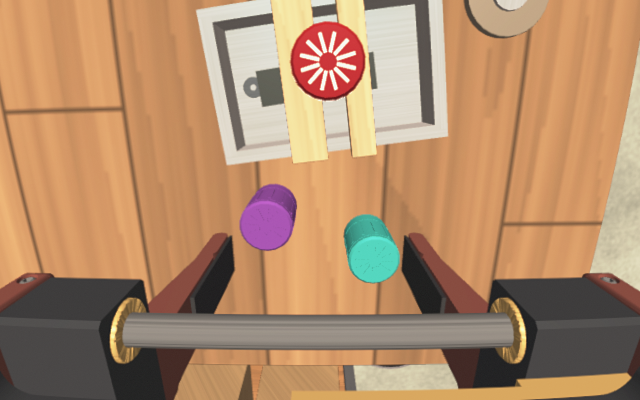

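Call:
drive_tool:
  targets:
    - [[0,0,0],[15,0,0],0]
    - [[0,0,0],[45,0,0],0]
    - [[0,0,0],[65,0,0],0]
    - [[0,0,0],[70,0,0],0]
    - [[0,0,0],[70,0,0],0]
    - [[0,0,0],[70,0,0],0]
    - [[0,0,0],[70,0,0],0]

```text
t: 2.12
position: [0.4999, -0.3514, 0.3308]
orientation: [0.707, 0.707, -0.0, 0.0]
contact_force: [1.1, -0.4, -0.1]
grip_width: 1.002
```

```bash
python3 - <<'E'
from h import *
M,im=snap('wrist','w2.png');s=ctrl.get_state();print(s['t'],s['position'],s['orientation'])
np.savez('w2.npz',K=M[0],d=M[1],C=M[2])
cv2.imwrite('pics/w2c.png',cv2.resize(im[20:260,160:480],None,fx=2.5,fy=2.5,interpolation=2))
E
```

```text
2.1667 [ 0.49999216 -0.35154282  0.33068172] [ 7.07474129e-01  7.06739192e-01 -1.37733162e-04  2.30630257e-04]
```

View pics/w2c.png

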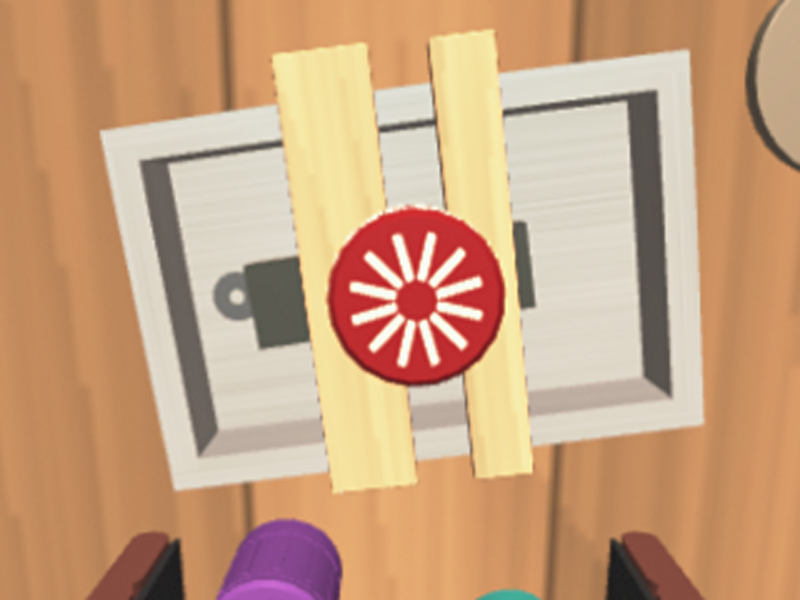

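```bash
python3 - <<'E'
from h import *
z=np.load('w2.npz');M=(z['K'],z['d'],z['C'])
f=lambda P:[(160+u/2.5-.3,20+v/2.5-.3) for u,v in P]
def q(P,h):
    W=plane(M,f(P),h)[:,:2];return W
def rect(n,W): # order: TL,TR,BR,BL
    c=W.mean(0);e=(W[1]+W[2]-W[0]-W[3])/2;g=(W[0]+W[1]-W[2]-W[3])/2
    print(n,c.round(4),'w',np.linalg.norm(e).round(4),'l',np.linalg.norm(g).round(4),'ang_w',np.degrees(np.arctan2(e[1],e[0])).round(2),'ang_l',np.degrees(np.arctan2(g[1],g[0])).round(2))
rect('wide',q([(272,55),(367,43),(416,482),(333,492)],.08))
rect('narrow',q([(430,38),(494,30),(533,472),(475,479)],.08))
rect('pan flange',q([(101,131),(688,50),(703,424),(177,490)],.062))
rect('pan inner top',q([(141,160),(656,91),(671,396),(199,456)],.062))
im=cv2.imread('pics/w2.png');hsv=cv2.cvtColor(im,cv2.COLOR_BGR2HSV)
m=((hsv[...,0]<6)|(hsv[...,0]>172))&(hsv[...,1]>170)&(hsv[...,2]>150)
m=m.astype(np.uint8)*255
m[200:]=0
cs,_=cv2.findContours(m,0,1);c=max(cs,key=cv2.contourArea);h=cv2.convexHull(c)
W=plane(M,h.reshape(-1,2),.17)[:,:2].astype(np.float32)
print('glass',cv2.minEnclosingCircle(W),cv2.fitEllipse(W), cv2.boundingRect(c))
s=q([(245,267),(258,350),(534,305),(520,222)],.036)
print('stone',s.round(4).tolist(),s.mean(0), np.linalg.norm(s[0]-s[3]),np.linalg.norm(s[0]-s[1]),np.degrees(np.arctan2(*(s[3]-s[0])[::-1])),np.degrees(np.arctan2(*(s[2]-s[1])[::-1])))
E
```

```text
wide [ 0.4776 -0.3135] w 0.0427 l 0.2077 ang_w 6.79 ang_l 96.35
narrow [ 0.5421 -0.3074] w 0.0291 l 0.208 ang_w 7.0 ang_l 96.94
pan flange [ 0.51   -0.3158] w 0.2799 l 0.1831 ang_w 7.38 ang_l 97.48
pan inner top [ 0.5098 -0.3153] w 0.2478 l 0.1497 ang_w 7.32 ang_l 97.3
glass ((0.50755375623703, -0.31056874990463257), 0.03262316435575485) ((0.5075829029083252, -0.31050214171409607), (0.06307590752840042, 0.06420370936393738), 91.93766784667969) (292, 104, 70, 69)
stone [[0.421, -0.31], [0.4259, -0.354], [0.5733, -0.3301], [0.5644, -0.2872]] [ 0.49616103 -0.32032295] 0.14514651605250603 0.04431429630380393 9.00777546425176 9.210050199184844
```

```bash
python3 - <<'E'
from h import *
print(rel((.5076,-.3105,.115),np.radians(96.7)))
E
```

```text
([0.0001, 0.0005, -0.118], [41.2, 7.5, 215.7])
```

Call:
drive_tool:
  targets:
    - [[0,0,-0.03],[10,2,10],0]
    - [[0,0,-0.07],[25,5,30],0]
    - [[0,0,-0.1],[38,7,60],0]
    - [[0,0,-0.118],[41,7.5,90],0]
    - [[0,0,-0.118],[41,7.5,115],0]
    - [[0,0,-0.118],[41,7.5,130],0]
    - [[0,0,-0.118],[41,7.5,140],0]
    - [[0,0,-0.118],[41,7.5,140],0]
    - [[0,0,-0.118],[41,7.5,140],0]

```text
t: 2.92
position: [0.5077, -0.3102, 0.1906]
orientation: [0.664, 0.747, -0.0, -0.0]
contact_force: [0.0, 0.4, 1.5]
grip_width: 1.001
```

```bash
python3 - <<'E'
from h import *
M,im=snap('wrist','w3.png');s=ctrl.get_state();print(s['t'],s['position'],s['orientation'])
print(proj(M,[(.5076,-.3105,.17)]),rel((.5076,-.3105,.115),np.radians(96.7)))
E
```

```text
2.9667 [ 0.50823536 -0.31045229  0.19147303] [6.64397770e-01 7.47378848e-01 5.42706418e-05 6.76109935e-04]
[[318.03199597 239.25749542]] ([0.001, 0.0009, 0.0005], [0.1, -0.7, 76.5])
```

View pics/w3.png

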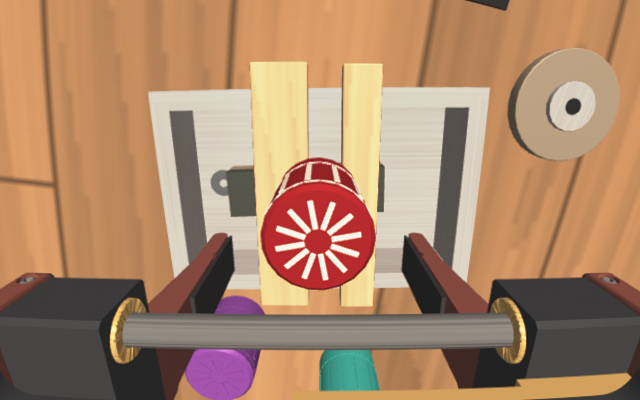

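Call:
drive_tool:
  targets:
    - [[0,0,0],[0,0,15],0]
    - [[0,0,0],[0,0,40],0]
    - [[0,0,0],[0,0,62],0]
    - [[0,0,0],[0,0,73],0]
    - [[0,0,0],[0,0,76],0]
    - [[0,0,0],[0,0,76],0]
    - [[0,0,0],[0,0,76],0.1]
    - [[0,0,0],[0,0,76],0.2]
    - [[0,0,0],[0,0,76],0.3]
    - [[0,0,0],[0,0,76],0.4]
    - [[0,0,0],[0,0,76],0.4]
    - [[0,0,0],[0,0,76],0.4]
    - [[0,0,0],[0,0,76],0.4]
  newtons: 20

```text
t: 4.05
position: [0.5082, -0.31, 0.1158]
orientation: [0.664, 0.748, -0.0, 0.001]
contact_force: [-0.9, -0.3, 6.3]
grip_width: 0.773
```

```bash
python3 - <<'E'
from h import *
s=ctrl.get_state();print(s['t'],s['position'],s['orientation'],s['grip_width'],s['contact_force'])
E
```

```text
4.05 [ 0.50818211 -0.31000615  0.11580162] [ 6.64138006e-01  7.47609468e-01 -9.43257183e-06  8.90090130e-04] 0.7726254349574818 [-0.91025326 -0.30737377  6.33080628]
```

Call:
drive_tool:
  targets:
    - [[0,0,0],[0,0,-4],0.4]
    - [[0,0,0],[0,0,-12],0.4]
    - [[0,0,0],[0,0,-28],0.4]
    - [[0,0,0],[0,0,-44],0.4]
    - [[0,0,0],[0,0,-54],0.4]
    - [[0,0,0],[0,0,-59],0.4]
    - [[0,0,0],[0,0,-60],0.4]
    - [[0,0,0],[0,0,-60],0.4]
    - [[0,0,0],[0,0,-60],0.4]

```text
t: 4.8
position: [0.5071, -0.3091, 0.1739]
orientation: [0.664, 0.748, -0.0, -0.001]
contact_force: [-0.4, -0.0, -1.8]
grip_width: 0.777
```

```bash
python3 - <<'E'
from h import *
s=ctrl.get_state();print(s['t'],s['position'],s['orientation'],s['grip_width'],s['contact_force'])
print(rel((.4887,.0839,.175),np.radians(86)))
M,im=snap('side','sd1.png')
E
```

```text
4.8 [ 0.50711763 -0.30907045  0.17390846] [ 6.64175429e-01  7.47576391e-01 -1.08219246e-06 -7.34273129e-04] 0.7771338667837909 [-0.40499832 -0.01877196 -1.81874752]
([-0.0011, -0.001, 0.1878], [392.4, 28.0, -0.7])
```

View pics/sd1.png

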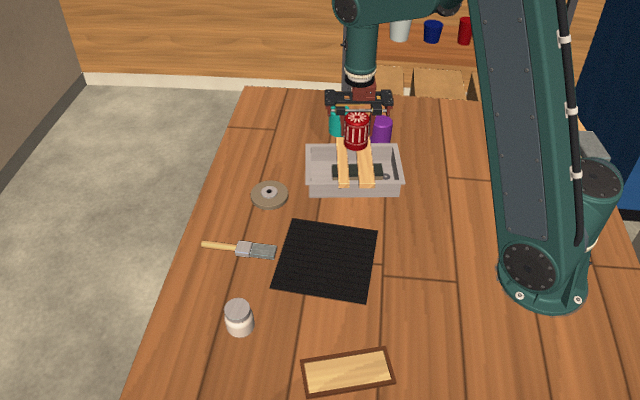

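Call:
drive_tool:
  targets:
    - [[0,0,0],[4,0,0],0.4]
    - [[0,0,0.01],[14,1,0],0.4]
    - [[0,0,0.02],[30,2,0],0.4]
    - [[0,0,0.03],[52,4,0],0.4]
    - [[0,0,0.045],[78,6,0],0.4]
    - [[0,0,0.06],[106,8,0],0.4]
    - [[0,0,0.075],[134,10,0],0.4]
    - [[0,0,0.09],[162,12,0],0.4]
    - [[0,0,0.105],[190,14,0],0.4]
    - [[0,0,0.12],[218,16,0],0.4]
    - [[0,0,0.135],[246,18,0],0.4]
    - [[0,0,0.15],[274,20,0],0.4]
    - [[0,0,0.165],[302,22,0],0.4]
    - [[0,0,0.175],[328,24,0],0.4]
    - [[0,0,0.183],[352,26,0],0.4]
    - [[0,0,0.188],[370,27,0],0.4]
    - [[0,0,0.188],[383,28,0],0.4]
    - [[0,0,0.188],[390,28,0],0.4]
    - [[0,0,0.188],[392,28,0],0.4]
    - [[0,0,0.188],[392,28,0],0.4]

```text
t: 6.52
position: [0.4888, 0.0835, 0.1746]
orientation: [0.731, 0.682, -0.0, -0.0]
contact_force: [0.3, -0.3, -2.4]
grip_width: 0.776
```

```bash
python3 - <<'E'
from h import *
s=ctrl.get_state();print(s['t'],s['position'],s['orientation'],s['grip_width'],s['contact_force'])
print(rel((.4887,.0839,.0398),np.radians(86)))
M,im=snap('wrist','w4.png');s=ctrl.get_state();np.savez('w4.npz',K=M[0],d=M[1],C=M[2])
E
```

```text
6.5167 [0.48879913 0.08345306 0.17457066] [ 7.31114060e-01  6.82255220e-01 -1.70978133e-04 -1.26083076e-04] 0.7760989366670464 [ 0.25979269 -0.27790893 -2.35502483]
([-0.0004, 0.0001, 0.0007], [0.4, -0.1, 134.8])
```

View pics/w4.png

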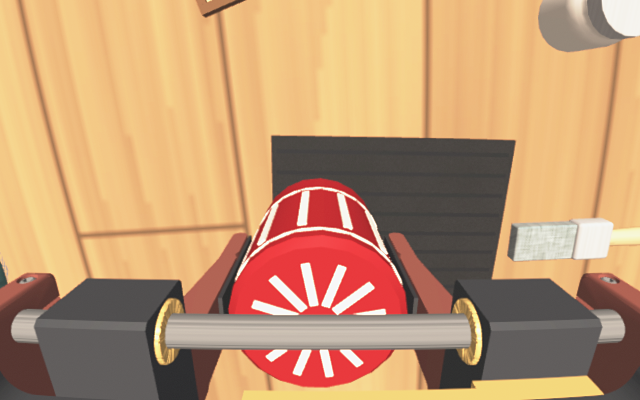

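```bash
python3 - <<'E'
from h import *
z=np.load('w4.npz');M=(z['K'],z['d'],z['C'])
print('matfar',plane(M,[(272,136),(515,140)],.004).round(4).tolist())
print('matR',plane(M,[(491,279)],.004).round(4).tolist())
print('brush end',plane(M,[(510,260),(510,225)],.0).round(4).tolist())
E
```

```text
matfar [[0.4475, 0.1287, 0.004], [0.6841, 0.1095, 0.004]]
matR [[0.6715, -0.0426, 0.004]]
brush end [[0.6932, -0.0231, 0.0], [0.6891, 0.0185, 0.0]]
```

Call:
drive_tool:
  targets:
    - [[0,0,0],[-1,1,4],0.4]
    - [[0,0,0],[-2,2,15],0.4]
    - [[0,0,0],[-4,4,32],0.4]
    - [[0,0,0],[-4,4,52],0.4]
    - [[0,0,0],[-4,4,72],0.4]
    - [[0,0,0],[-4,4,90],0.4]
    - [[0,0,0],[-4,4,105],0.4]
    - [[0,0,0],[-4,4,116],0.4]
    - [[0,0,0],[-4,4,123],0.4]
    - [[0,0,0],[-4,4,127],0.4]
    - [[0,0,0],[-4,4,130],0.4]
    - [[0,0,0],[-4,4,131],0.4]
    - [[0,0,0],[-4,4,132],0.4]
    - [[0,0,0],[-4,4,132],0.4]

```text
t: 7.73
position: [0.4934, 0.0788, 0.0431]
orientation: [0.731, 0.682, 0.0, 0.0]
contact_force: [1.0, -0.4, -1.9]
grip_width: 0.772
```

Call:
drive_tool:
  targets:
    - [[0,0,0],[0,0,1],0.4]
    - [[0,0,0],[0,0,1],0.4]

```text
t: 7.9
position: [0.4933, 0.0789, 0.042]
orientation: [0.731, 0.682, 0.0, 0.0]
contact_force: [0.7, -1.1, -2.3]
grip_width: 0.77
```

Call:
drive_tool:
  targets:
    - [[0,0,0],[0,0,0.6],0.4]
    - [[0,0,0],[0,0,1.2],0.4]
    - [[0,0,0],[0,0,1.8],0.4]
    - [[0,0,0],[0,0,1.8],0.4]

```text
t: 8.23
position: [0.4931, 0.0789, 0.0399]
orientation: [0.731, 0.682, 0.0, -0.0]
contact_force: [1.4, 0.1, -2.7]
grip_width: 0.774
```

Call:
drive_tool:
  targets:
    - [[0,0,0],[0,0,0.5],0.4]
    - [[0,0,0],[0,0,1],0.4]
    - [[0,0,0],[0,0,1],0.4]

```text
t: 8.48
position: [0.493, 0.0789, 0.0398]
orientation: [0.731, 0.682, 0.0, 0.0]
contact_force: [-3.1, 0.6, 10.2]
grip_width: 0.771
```

Call:
drive_tool:
  targets:
    - [[0,0,0],[0,0,-0.5],0.2]
    - [[0,0,0],[0,0,-0.5],0.1]
    - [[0,0,0],[0,0,-0.5],0]
    - [[0,0,0],[0,0,-0.5],0]
    - [[0,0,0],[0,0,-0.5],0]
    - [[0,0,0],[0,0,-10],0]
    - [[0,0,0],[0,0,-35],0]
    - [[0,0,0],[0,0,-70],0]
    - [[0,0,0],[0,0,-105],0]
    - [[0,0,0],[0,0,-140],0]
    - [[0,0,0],[0,0,-165],0]
    - [[0,0,0],[0,0,-170],0]
    - [[0,0,0],[0,0,-170],0]
    - [[0,0,0],[0,0,-170],0]

```text
t: 9.65
position: [0.4925, 0.0788, 0.2085]
orientation: [0.731, 0.682, -0.0, -0.0]
contact_force: [-0.6, -0.1, -0.5]
grip_width: 0.995
```

```bash
python3 - <<'E'
from h import *
s=ctrl.get_state();print(s['t'],s['position'],s['grip_width'],s['contact_force'])
M,im=snap('wrist','w5.png');np.savez('w5.npz',K=M[0],d=M[1],C=M[2])
w=np.array([.4776,-.3135]);l=np.array([np.cos(np.radians(96.6)),np.sin(np.radians(96.6))])
print(w-.035*l, rel((*(w-.035*l),.21),np.radians(96.6)))
E
```

```text
9.65 [0.49246008 0.07879366 0.20854641] 0.995219305922886 [-0.58342474 -0.12949283 -0.46578991]
[ 0.4816228  -0.34826805] ([-0.0023, -0.0001, -0.1852], [-426.7, 19.7, -2.3])
```

View pics/w5.png

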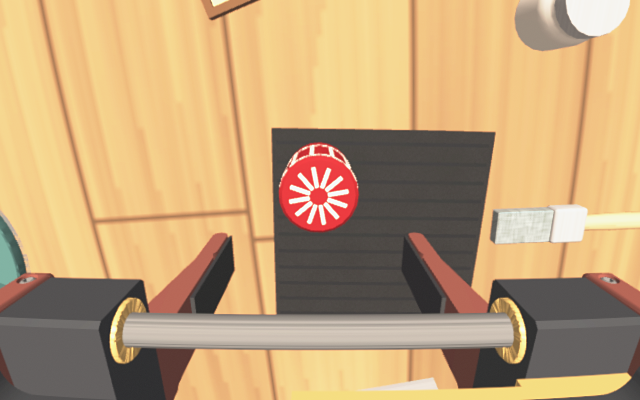

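Call:
drive_tool:
  targets:
    - [[0,0,-0.01],[-10,1,0],0.3]
    - [[0,0,-0.02],[-32,3,0],0.3]
    - [[0,0,-0.03],[-66,7,0],0.3]
    - [[0,0,-0.045],[-104,11,0],0.3]
    - [[0,0,-0.06],[-142,15,0],0.3]
    - [[0,0,-0.075],[-180,20,0],0.3]
    - [[0,0,-0.09],[-218,24,0],0.3]
    - [[0,0,-0.105],[-256,28,0],0.3]
    - [[0,0,-0.12],[-294,32,0],0.3]
    - [[0,0,-0.135],[-332,36,0],0.3]
    - [[0,0,-0.15],[-370,40,0],0.3]
    - [[0,0,-0.165],[-408,44,0],0.3]
    - [[0,0,-0.175],[-444,48,0],0.3]
    - [[0,0,-0.185],[-467,51,0],0.3]
    - [[0,0,-0.185],[-477,52,-2],0.3]
    - [[0,0,-0.185],[-477,52,-2],0.3]
    - [[0,0,-0.185],[-477,52,-2],0.3]
    - [[0,0,-0.185],[-477,52,-2],0.3]

```text
t: 11.2
position: [0.5111, -0.3984, 0.2099]
orientation: [0.665, 0.747, 0.0, -0.001]
contact_force: [0.7, -0.0, -0.2]
grip_width: 0.697
```

```bash
python3 - <<'E'
from h import *
s=ctrl.get_state();print(s['t'],s['position'],s['grip_width'],s['contact_force'])
M,im=snap('wrist','w6.png');np.savez('w6.npz',K=M[0],d=M[1],C=M[2])
cv2.imwrite('pics/w6c.png',cv2.resize(im[0:250,140:460],None,fx=2.4,fy=2.4,interpolation=2))
E
```

```text
11.2 [ 0.51108218 -0.39842035  0.20993889] 0.6971535726650523 [ 0.71426551 -0.04506356 -0.21461564]
```

View pics/w6c.png

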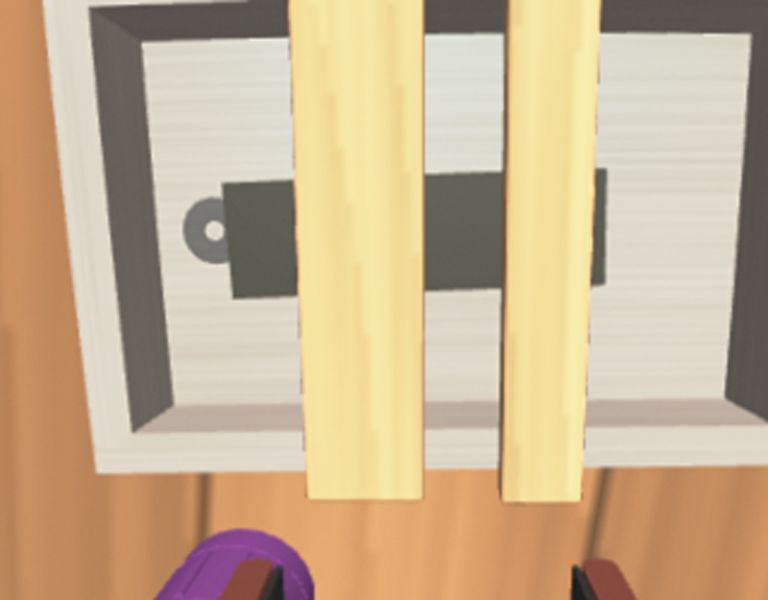

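```bash
python3 - <<'E'
from h import *
z=np.load('w6.npz');M=(z['K'],z['d'],z['C'])
q=lambda P,h: plane(M,[(140+u/2.4-.3,v/2.4-.3) for u,v in P],h)[:,:2]
deg=lambda v:np.degrees(np.arctan2(v[1],v[0])).round(2)
for n,P in(('wide',[(290,0),(424,0),(423,498),(308,497)]),('narrow',[(508,0),(600,0),(581,500),(502,500)])):
    W=q(P,.08);b=(W[2]+W[3])/2;t=(W[0]+W[1])/2;l=(t-b)/np.linalg.norm(t-b)
    print(n,'end',b.round(4),'ang',deg(l),'centre',(b+.105*l).round(4),'widths',np.linalg.norm(W[0]-W[1]),np.linalg.norm(W[2]-W[3]))
s=q([(223,183),(606,168),(605,283),(233,298)],.036)
print('stone',s.round(4).tolist(),s.mean(0).round(4),np.linalg.norm(s[1]-s[0]),np.linalg.norm(s[3]-s[0]),deg(s[1]-s[0]),deg(s[2]-s[3]),deg(s[0]-s[3]),deg(s[1]-s[2]))
E
```

```text
wide end [ 0.4896 -0.4168] ang 96.48 centre [ 0.4778 -0.3124] widths 0.04312367752584189 0.042762520818945375
narrow end [ 0.5548 -0.4102] ang 97.19 centre [ 0.5416 -0.306 ] widths 0.029669417831284902 0.02945877413879499
stone [[0.4204, -0.3099], [0.5673, -0.2875], [0.5742, -0.3307], [0.4269, -0.3536]] [ 0.4972 -0.3204] 0.14855556064025366 0.044150988483517215 8.7 8.86 98.37 99.09
```

```bash
python3 - <<'E'
from h import *
print(rel((.4817,-.3475,.067),np.radians(96.5)))
E
```

```text
([-0.0009, -0.0019, 0.0028], [53.8, -23.4, 143.4])
```

Call:
drive_tool:
  targets:
    - [[0,0,0],[14,-6,8],0.32]
    - [[0,0,0],[35,-15,25],0.32]
    - [[0,0,0],[50,-22,50],0.32]
    - [[0,0,0],[54,-23.4,80],0.32]
    - [[0,0,0],[54,-23.4,105],0.32]
    - [[0,0,0],[54,-23.4,125],0.32]
    - [[0,0,0],[54,-23.4,137],0.32]
    - [[0,0,0],[54,-23.4,142],0.32]
    - [[0,0,0],[54,-23.4,143],0.32]
    - [[0,0,0],[54,-23.4,143],0.32]
    - [[0,0,0],[54,-23.4,143],0.32]

```text
t: 12.17
position: [0.4829, -0.3502, 0.0691]
orientation: [0.665, 0.747, 0.0, 0.001]
contact_force: [-0.1, 0.4, -0.8]
grip_width: 0.678
```

```bash
python3 - <<'E'
from h import *
s=ctrl.get_state();print(s['t'],s['position'],s['grip_width'],s['contact_force'])
M,im=snap('wrist','w7.png')
E
```

```text
12.1667 [ 0.48294333 -0.3502353   0.06907292] 0.678336931985452 [-0.10381271  0.37260652 -0.81794735]
```

View pics/w7.png

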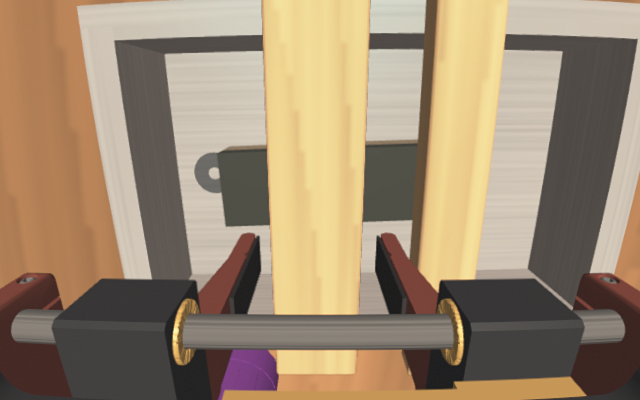

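Call:
drive_tool:
  targets:
    - [[0,0,0],[0,0,1.5],0.32]
    - [[0,0,0],[0,0,1.5],0.4]
    - [[0,0,0],[0,0,1.5],0.5]
    - [[0,0,0],[0,0,1.5],0.65]
    - [[0,0,0],[0,0,1.5],0.65]
    - [[0,0,0],[0,0,1.5],0.65]
    - [[0,0,0],[0,0,1.5],0.65]
  newtons: 25

```text
t: 12.8
position: [0.4821, -0.3498, 0.0666]
orientation: [0.665, 0.747, 0.0, 0.0]
contact_force: [-1.1, 0.2, 2.1]
grip_width: 0.497
```

```bash
python3 - <<'E'
from h import *
s=ctrl.get_state();print(s['t'],s['position'],R.from_quat(s['orientation']).as_matrix()[:2,0],s['grip_width'],s['contact_force'])
E
```

```text
12.8 [ 0.48212641 -0.34982786  0.06660197] [-0.11474784  0.99339463] 0.49695154007899445 [-1.09346198  0.2262858   2.12934859]
```

Call:
drive_tool:
  targets:
    - [[0,0,0],[0,0,-4],0.65]
    - [[0,0,0],[0,0,-15],0.65]
    - [[0,0,0],[0,0,-35],0.65]
    - [[0,0,0],[0,0,-60],0.65]
    - [[0,0,0],[0,0,-80],0.65]
    - [[0,0,0],[0,0,-93],0.65]
    - [[0,0,0],[0,0,-98],0.65]
    - [[0,0,0],[0,0,-100],0.65]
    - [[0,0,0],[0,0,-100],0.65]
    - [[0,0,0],[0,0,-100],0.65]

```text
t: 13.63
position: [0.4815, -0.3492, 0.1655]
orientation: [0.665, 0.747, 0.0, -0.001]
contact_force: [-0.5, 0.7, -0.8]
grip_width: 0.501
```

```bash
python3 - <<'E'
from h import *
s=ctrl.get_state();print(s['t'],s['position'],s['grip_width'],s['contact_force'])
print(rel((.561,-.0384,.167),np.radians(85.4)))
M,im=snap('wrist','w8.png')
E
```

```text
13.6333 [ 0.48152907 -0.34919116  0.16553667] 0.5006537600808664 [-0.45810857  0.71108447 -0.78144185]
([-0.0011, -0.0012, 0.1953], [299.6, 114.6, -1.2])
```

View pics/w8.png

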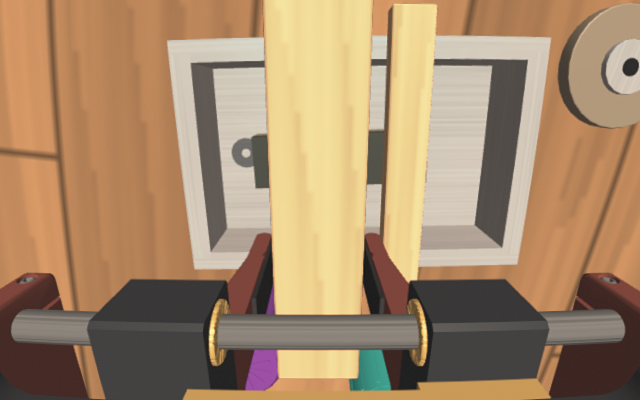

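Call:
drive_tool:
  targets:
    - [[0,0,0.01],[8,3,0],0.65]
    - [[0,0,0.02],[24,9,0],0.65]
    - [[0,0,0.04],[48,18,0],0.65]
    - [[0,0,0.06],[78,30,0],0.65]
    - [[0,0,0.08],[108,41,0],0.65]
    - [[0,0,0.1],[138,53,0],0.65]
    - [[0,0,0.12],[168,64,0],0.65]
    - [[0,0,0.14],[198,76,0],0.65]
    - [[0,0,0.16],[228,87,0],0.65]
    - [[0,0,0.18],[256,98,0],0.65]
    - [[0,0,0.19],[278,106,0],0.65]
    - [[0,0,0.195],[292,112,0],0.65]
    - [[0,0,0.195],[300,115,0],0.65]
    - [[0,0,0.195],[300,115,0],0.65]
    - [[0,0,0.195],[300,115,0],0.65]

```text
t: 14.93
position: [0.5614, -0.0384, 0.1659]
orientation: [0.734, 0.679, -0.0, -0.0]
contact_force: [0.8, -0.6, -1.9]
grip_width: 0.504
```

Call:
drive_tool:
  targets:
    - [[0,0,0],[0,0,6],0.65]
    - [[0,0,0],[0,0,20],0.65]
    - [[0,0,0],[0,0,42],0.65]
    - [[0,0,0],[0,0,68],0.65]
    - [[0,0,0],[0,0,95],0.65]
    - [[0,0,0],[0,0,118],0.65]
    - [[0,0,0],[0,0,135],0.65]
    - [[0,0,0],[0,0,146],0.65]
    - [[0,0,0],[0,0,151],0.65]
    - [[0,0,0],[0,0,153],0.65]
    - [[0,0,0],[0,0,154],0.65]
    - [[0,0,0],[0,0,154],0.65]
    - [[0,0,0],[0,0,154],0.65]

```text
t: 16.02
position: [0.5627, -0.0387, 0.0133]
orientation: [0.735, 0.678, 0.001, 0.001]
contact_force: [-0.2, -0.4, -1.0]
grip_width: 0.499
```

```bash
python3 - <<'E'
from h import *
s=ctrl.get_state();print(s['t'],s['position'],s['grip_width'],s['contact_force'])
print(rel((.561,-.0384,.0086),np.radians(85.4)))
M,im=snap('wrist','w9.png')
E
```

```text
16.0167 [ 0.56271041 -0.03868657  0.01333932] 0.49877896799527277 [-0.17935001 -0.39193799 -0.95637649]
([0.0018, 0.0001, 0.0002], [0.1, -1.7, 4.7])
```

View pics/w9.png

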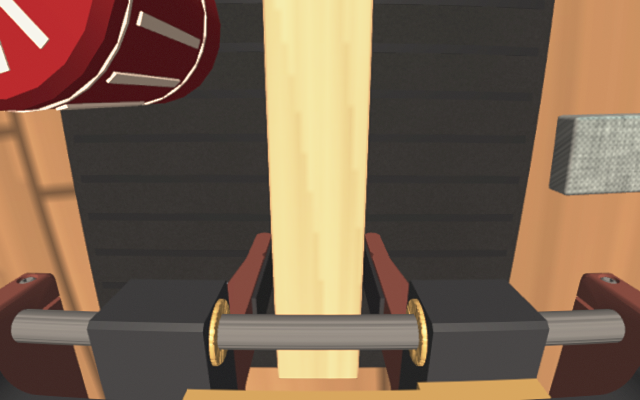

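Call:
drive_tool:
  targets:
    - [[0,0,0],[0,0,1.5],0.65]
    - [[0,0,0],[0,0,3],0.65]
    - [[0,0,0],[0,0,4.2],0.65]
    - [[0,0,0],[0,0,4.8],0.65]
    - [[0,0,0],[0,0,4.8],0.65]
    - [[0,0,0],[0,0,4.8],0.65]

```text
t: 16.57
position: [0.5621, -0.0384, 0.0086]
orientation: [0.735, 0.678, 0.0, 0.0]
contact_force: [-2.4, 0.9, 9.3]
grip_width: 0.497
```

Call:
drive_tool:
  targets:
    - [[0,0,0],[0,0,-0.3],0.45]
    - [[0,0,0],[0,0,-0.3],0.35]
    - [[0,0,0],[0,0,-0.3],0.32]
    - [[0,0,0],[0,0,-0.3],0.32]
    - [[0,0,0],[0,0,-8],0.32]
    - [[0,0,0],[0,0,-25],0.32]
    - [[0,0,0],[0,0,-55],0.32]
    - [[0,0,0],[0,0,-90],0.32]
    - [[0,0,0],[0,0,-125],0.32]
    - [[0,0,0],[0,0,-150],0.32]
    - [[0,0,0],[0,0,-160],0.32]
    - [[0,0,0],[0,0,-160],0.32]

```text
t: 17.57
position: [0.5638, -0.0388, 0.1705]
orientation: [0.735, 0.678, 0.002, 0.002]
contact_force: [0.5, -0.3, 0.4]
grip_width: 0.68
```

```bash
python3 - <<'E'
from h import *
s=ctrl.get_state();print(s['t'],s['position'],s['grip_width'],s['contact_force'])
print(rel((.5461,-.3412,.167),np.radians(97)))
M,im=snap('side','sd2.png');cv2.imwrite('pics/sd2c.png',cv2.resize(im[130:330,220:440],None,fx=3,fy=3,interpolation=2))
E
```

```text
17.5667 [ 0.56378323 -0.03881683  0.170523  ] 0.6798471122146209 [ 0.45992585 -0.33845525  0.42401985]
([0.0055, 0.0011, -0.2021], [-302.8, 6.5, 3.7])
```

View pics/sd2c.png

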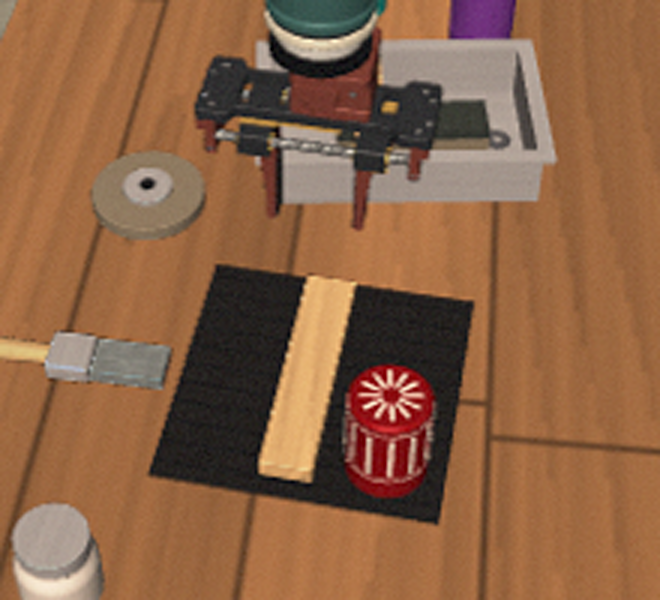

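Call:
drive_tool:
  targets:
    - [[0,0,-0.01],[-10,0,0],0.45]
    - [[0,0,-0.03],[-34,1,0],0.45]
    - [[0,0,-0.05],[-70,2,0],0.45]
    - [[0,0,-0.08],[-108,2,0],0.45]
    - [[0,0,-0.11],[-146,3,0],0.45]
    - [[0,0,-0.14],[-184,4,0],0.45]
    - [[0,0,-0.165],[-222,5,0],0.45]
    - [[0,0,-0.19],[-260,6,0],0.45]
    - [[0,0,-0.202],[-290,6.5,0],0.45]
    - [[0,0,-0.202],[-303,6.5,4],0.45]
    - [[0,0,-0.202],[-303,6.5,4],0.45]
    - [[0,0,-0.202],[-303,6.5,4],0.45]
    - [[0,0,-0.202],[-303,6.5,4],0.45]

```text
t: 18.7
position: [0.5435, -0.3387, 0.1621]
orientation: [0.663, 0.749, 0.0, -0.002]
contact_force: [-0.0, 0.5, -0.1]
grip_width: 0.55
```

```bash
python3 - <<'E'
from h import *
s=ctrl.get_state();print(s['t'],s['position'],s['grip_width'],s['orientation'])
print(rel((.5461,-.3412,.067),np.radians(97)))
M,im=snap('wrist','w10.png');np.savez('w10.npz',K=M[0],d=M[1],C=M[2])
E
```

```text
18.7 [ 0.54345649 -0.33867966  0.16212999] 0.5502918677166323 [ 6.62519301e-01  7.49042665e-01  3.13277908e-04 -1.77869519e-03]
([-0.0019, -0.0031, 0.0003], [-3.1, 2.5, 95.1])
```

View pics/w10.png

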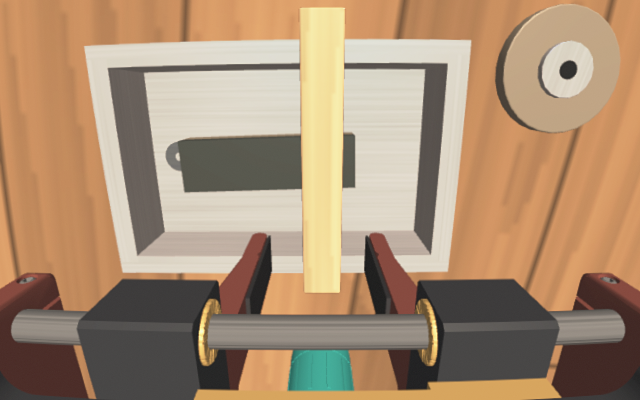

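Call:
drive_tool:
  targets:
    - [[0,0,0],[-1,1,8],0.45]
    - [[0,0,0],[-2,1.5,25],0.45]
    - [[0,0,0],[-3,2,48],0.45]
    - [[0,0,0],[-3,2,70],0.45]
    - [[0,0,0],[-3,2,85],0.45]
    - [[0,0,0],[-3,2,92],0.45]
    - [[0,0,0],[-3,2,95],0.45]
    - [[0,0,0],[-3,2,95],0.45]
    - [[0,0,0],[-3,2,95],0.45]
    - [[0,0,0],[-3,2,95],0.45]

```text
t: 19.58
position: [0.5474, -0.3441, 0.0698]
orientation: [0.663, 0.749, 0.0, 0.001]
contact_force: [-0.3, 0.6, -0.2]
grip_width: 0.548
```

```bash
python3 - <<'E'
from h import *
s=ctrl.get_state();print(s['t'],s['position'],s['grip_width'],s['contact_force'])
print(rel((.5461,-.3412,.067),np.radians(97)))
M,im=snap('wrist','w11.png')
E
```

```text
19.5833 [ 0.54735046 -0.3441367   0.06976657] 0.5481218023394929 [-0.32386563  0.60824189 -0.20299032]
([0.0015, 0.0014, 0.0001], [3.1, -0.9, 2.8])
```

View pics/w11.png

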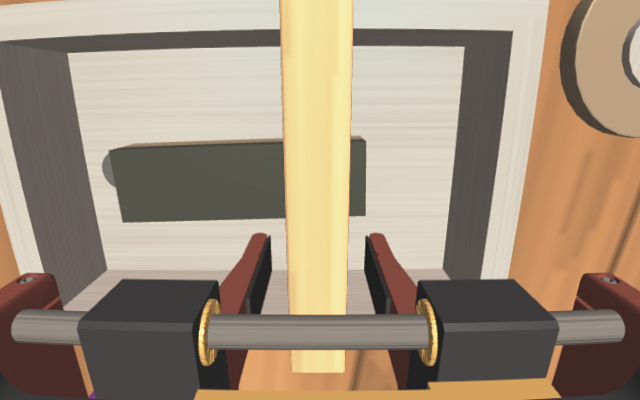

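Call:
drive_tool:
  targets:
    - [[0,0,0],[2,0,2.8],0.45]
    - [[0,0,0],[2,0,2.8],0.45]
    - [[0,0,0],[2,0,2.8],0.6]
    - [[0,0,0],[2,0,2.8],0.7]
    - [[0,0,0],[2,0,2.8],0.8]
    - [[0,0,0],[2,0,2.8],0.8]
    - [[0,0,0],[2,0,2.8],0.8]
    - [[0,0,0],[2,0,2.8],0.8]
  newtons: 25

```text
t: 20.3
position: [0.5463, -0.3419, 0.0658]
orientation: [0.663, 0.749, 0.0, 0.0]
contact_force: [0.6, -0.1, 1.4]
grip_width: 0.338
```

```bash
python3 - <<'E'
from h import *
s=ctrl.get_state();q=s['orientation'];print(s['t'],s['position'],np.degrees(2*np.arctan2(q[1],q[0])),s['grip_width'],s['contact_force'])
E
```

```text
20.3 [ 0.54626675 -0.34186492  0.06580371] 96.98901507146914 0.3383217815549276 [ 0.55539097 -0.10709883  1.4335202 ]
```

Call:
drive_tool:
  targets:
    - [[0,0,0],[0,0,-4],0.8]
    - [[0,0,0],[0,0,-15],0.8]
    - [[0,0,0],[0,0,-35],0.8]
    - [[0,0,0],[0,0,-60],0.8]
    - [[0,0,0],[0,0,-80],0.8]
    - [[0,0,0],[0,0,-93],0.8]
    - [[0,0,0],[0,0,-98],0.8]
    - [[0,0,0],[0,0,-100],0.8]
    - [[0,0,0],[0,0,-100],0.8]
    - [[0,0,0],[0,0,-100],0.8]

```text
t: 21.13
position: [0.5457, -0.3413, 0.1649]
orientation: [0.663, 0.749, -0.0, -0.001]
contact_force: [-0.5, 0.4, -1.7]
grip_width: 0.342
```

```bash
python3 - <<'E'
from h import *
print(rel((.631,-.0423,.167),np.radians(85.4)))
E
```

```text
([-0.0012, -0.0011, 0.2023], [286.4, 121.1, -1.9])
```

Call:
drive_tool:
  targets:
    - [[0,0,0.01],[8,3,0],0.8]
    - [[0,0,0.02],[24,10,0],0.8]
    - [[0,0,0.04],[48,20,0],0.8]
    - [[0,0,0.06],[78,33,0],0.8]
    - [[0,0,0.08],[108,46,0],0.8]
    - [[0,0,0.1],[138,58,0],0.8]
    - [[0,0,0.12],[168,71,0],0.8]
    - [[0,0,0.145],[198,84,0],0.8]
    - [[0,0,0.17],[228,96,0],0.8]
    - [[0,0,0.19],[254,107,0],0.8]
    - [[0,0,0.2],[272,115,0],0.8]
    - [[0,0,0.202],[282,119,0],0.8]
    - [[0,0,0.202],[286,121,0],0.8]
    - [[0,0,0.202],[286,121,0],0.8]
    - [[0,0,0.202],[286,121,0],0.8]

```text
t: 22.38
position: [0.6312, -0.0438, 0.1654]
orientation: [0.735, 0.678, -0.0, -0.0]
contact_force: [0.4, 0.4, -0.5]
grip_width: 0.34
```

Call:
drive_tool:
  targets:
    - [[0,0,0],[0,0,6],0.8]
    - [[0,0,0],[0,0,20],0.8]
    - [[0,0,0],[0,0,42],0.8]
    - [[0,0,0],[0,0,68],0.8]
    - [[0,0,0],[0,0,95],0.8]
    - [[0,0,0],[0,0,118],0.8]
    - [[0,0,0],[0,0,135],0.8]
    - [[0,0,0],[0,0,145],0.8]
    - [[0,0,0],[0,0,150],0.8]
    - [[0,0,0],[0,0,152],0.8]
    - [[0,0,0],[0,0,152],0.8]
    - [[0,0,0],[0,0,152],0.8]
    - [[0,0,0],[0,0,152],0.8]

```text
t: 23.47
position: [0.6325, -0.0434, 0.015]
orientation: [0.735, 0.678, 0.001, 0.001]
contact_force: [-0.4, 0.7, -1.1]
grip_width: 0.344
```

```bash
python3 - <<'E'
from h import *
s=ctrl.get_state();print(s['t'],s['position'],s['grip_width'],s['contact_force'])
print(rel((.631,-.0423,.0078),np.radians(85.4)))
M,im=snap('wrist','w12.png')
E
```

```text
23.4667 [ 0.63250923 -0.04338269  0.0149703 ] 0.34359848541396626 [-0.38334085  0.6511848  -1.07048657]
([0.0021, 0.0001, 0.0003], [1.0, -1.6, 7.2])
```

View pics/w12.png

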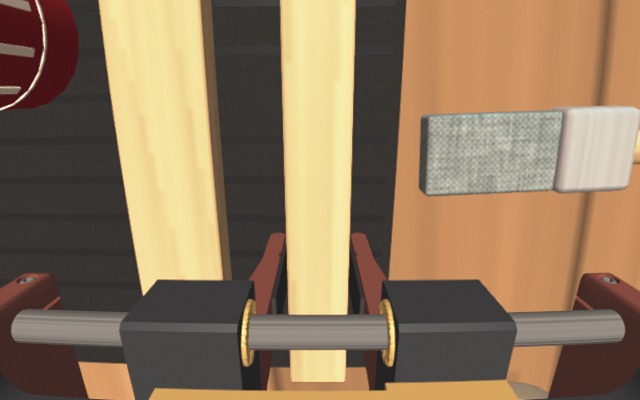

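Call:
drive_tool:
  targets:
    - [[0,0,0],[0,0,2],0.8]
    - [[0,0,0],[0,0,4],0.8]
    - [[0,0,0],[0,0,5.5],0.8]
    - [[0,0,0],[0,0,6.5],0.8]
    - [[0,0,0],[0,0,7],0.8]
    - [[0,0,0],[0,0,7],0.8]
    - [[0,0,0],[0,0,7],0.8]

```text
t: 24.1
position: [0.6315, -0.0431, 0.0078]
orientation: [0.735, 0.678, 0.0, 0.0]
contact_force: [-2.9, 0.6, 8.9]
grip_width: 0.339
```

Call:
drive_tool:
  targets:
    - [[0,0,0],[0,0,-0.3],0.6]
    - [[0,0,0],[0,0,-0.3],0.5]
    - [[0,0,0],[0,0,-0.3],0.45]
    - [[0,0,0],[0,0,-0.3],0.45]
    - [[0,0,0],[0,0,-0.3],0.45]
    - [[0,0,0],[0,0,-8],0.45]
    - [[0,0,0],[0,0,-25],0.45]
    - [[0,0,0],[0,0,-55],0.45]
    - [[0,0,0],[0,0,-90],0.45]
    - [[0,0,0],[0,0,-125],0.45]
    - [[0,0,0],[0,0,-150],0.4]
    - [[0,0,0],[0,0,-160],0.32]
    - [[0,0,0],[0,0,-160],0.32]

```text
t: 25.18
position: [0.6335, -0.0435, 0.17]
orientation: [0.735, 0.678, 0.002, 0.002]
contact_force: [0.1, -1.1, 0.2]
grip_width: 0.674
```

```bash
python3 - <<'E'
from h import *
s=ctrl.get_state();print(s['t'],s['position'],s['grip_width'],s['contact_force'])
print(rel((.4967,-.3204,.16),np.radians(8.8)))
M,im=snap('side','sd3.png');cv2.imwrite('pics/sd3c.png',cv2.resize(im[130:330,220:440],None,fx=3,fy=3,interpolation=2))
E
```

```text
25.1833 [ 0.63351687 -0.04350485  0.16999574] 0.6735641723940667 [ 0.06293694 -1.11000151  0.24177649]
([0.0052, -0.0035, 1.3372], [-286.9, -114.3, 9.5])
```

View pics/sd3c.png

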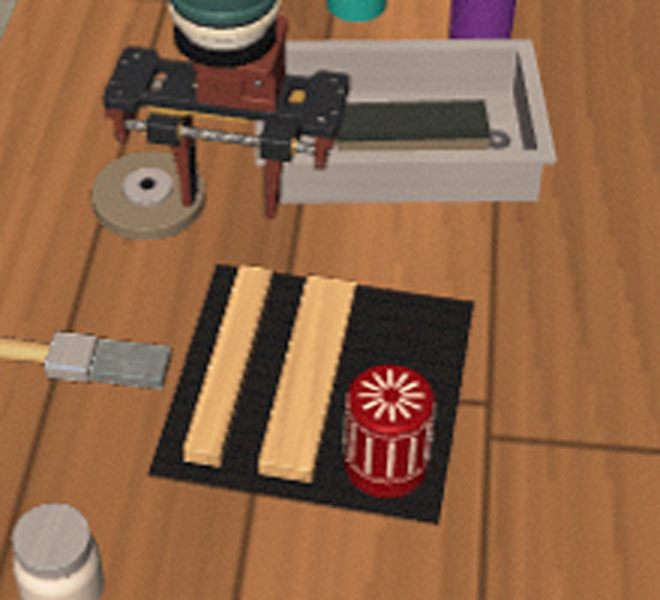

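Call:
drive_tool:
  targets:
    - [[0,0,0.05],[-8,-3,0],0.32]
    - [[0,0,0.15],[-28,-11,0],0.32]
    - [[0,0,0.27],[-56,-22,0],0.32]
    - [[0,0,0.39],[-84,-33,0],0.32]
    - [[0,0,0.51],[-112,-45,0],0.32]
    - [[0,0,0.63],[-140,-56,0],0.32]
    - [[0,0,0.75],[-168,-67,0],0.32]
    - [[0,0,0.87],[-196,-78,0],0.32]
    - [[0,0,0.99],[-224,-89,0],0.32]
    - [[0,0,1.11],[-252,-100,0],0.32]
    - [[0,0,1.22],[-274,-109,0],0.32]
    - [[0,0,1.3],[-284,-113,0],0.32]
    - [[0,0,1.337],[-287,-114,0],0.32]
    - [[0,0,1.337],[-287,-114,0],0.32]
    - [[0,0,1.337],[-287,-114,0],0.32]
    - [[0,0,1.337],[-287,-114,0],0.32]

```text
t: 26.57
position: [0.4944, -0.3191, 0.1653]
orientation: [0.997, 0.078, -0.001, -0.001]
contact_force: [-0.7, -0.7, -0.5]
grip_width: 0.68
```

```bash
python3 - <<'E'
from h import *
s=ctrl.get_state();print(s['t'],s['position'],s['grip_width'],s['orientation'])
M,im=snap('wrist','w13.png');np.savez('w13.npz',K=M[0],d=M[1],C=M[2])
print(rel((.4967,-.3204,.019),np.radians(8.8)), proj(M,[(.4967,-.3204,.036)]))
E
```

```text
26.5667 [ 0.49436762 -0.31909875  0.16528137] 0.680020167415738 [ 9.96983042e-01  7.76064182e-02 -9.35051316e-04 -1.08757153e-03]
([-0.0017, 0.0012, 0.0019], [2.0, 1.8, 146.7]) [[320.58876717 186.13986108]]
```

View pics/w13.png

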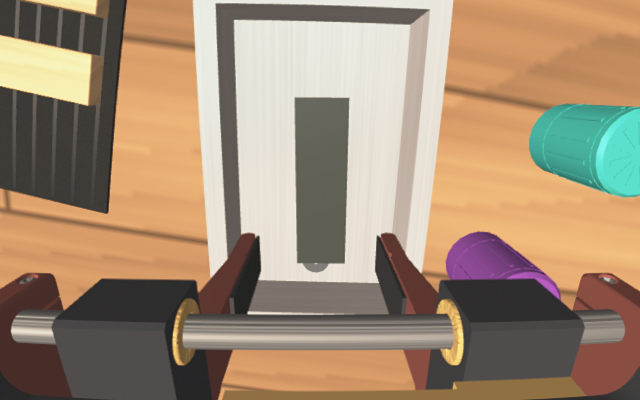

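```bash
python3 - <<'E'
from h import *
z=np.load('w13.npz');M=(z['K'],z['d'],z['C'])
s=plane(M,[(295,97),(349,98),(344,263),(297,263)],.036)[:,:2]
deg=lambda v:np.degrees(np.arctan2(v[1],v[0])).round(2)
print(s.round(4).tolist(),s.mean(0),deg(s[0]-s[3]),deg(s[1]-s[2]),np.linalg.norm(s[0]-s[3]),np.linalg.norm(s[0]-s[1]))
E
```

```text
[[0.5677, -0.288], [0.5738, -0.3317], [0.4267, -0.3537], [0.4198, -0.3102]] [ 0.49698283 -0.32090638] 8.53 8.52 0.1495713245428925 0.044100437628482904
```

Consistent. Descend and grip.

Call:
drive_tool:
  targets:
    - [[0,0,0],[0.5,1,8],0.32]
    - [[0,0,0],[1,2,25],0.32]
    - [[0,0,0],[2,2,50],0.32]
    - [[0,0,0],[2,2,80],0.32]
    - [[0,0,0],[2,2,107],0.32]
    - [[0,0,0],[2,2,127],0.32]
    - [[0,0,0],[2,2,139],0.32]
    - [[0,0,0],[2,2,145],0.32]
    - [[0,0,0],[2,2,147],0.32]
    - [[0,0,0],[2,2,147],0.32]
    - [[0,0,0],[2,2,147],0.32]
    - [[0,0,0],[2,2,147],0.32]

```text
t: 27.62
position: [0.4982, -0.3225, 0.021]
orientation: [0.997, 0.077, 0.001, 0.001]
contact_force: [-0.4, 0.9, -0.2]
grip_width: 0.681
```

```bash
python3 - <<'E'
from h import *
s=ctrl.get_state();print(s['t'],s['position'],s['grip_width'],s['contact_force'])
print(rel((.4968,-.3206,.019),np.radians(8.6)))
M,im=snap('wrist','w14.png')
E
```

```text
27.6167 [ 0.49816187 -0.32245445  0.02099852] 0.6806845819395387 [-0.39709952  0.91620316 -0.24219683]
([0.0017, -0.0016, 0.0038], [-1.1, -2.0, 2.0])
```

View pics/w14.png

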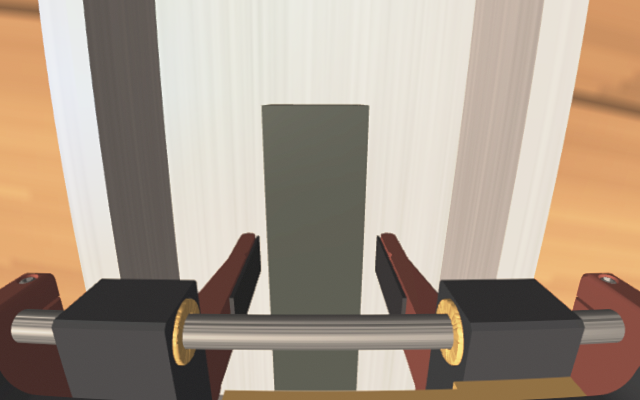

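Call:
drive_tool:
  targets:
    - [[0,0,0.004],[0,0,1.5],0.32]
    - [[0,0,0.004],[0,0,1.5],0.4]
    - [[0,0,0.004],[0,0,1.5],0.5]
    - [[0,0,0.004],[0,0,1.5],0.65]
    - [[0,0,0.004],[0,0,1.5],0.65]
    - [[0,0,0.004],[0,0,1.5],0.65]
    - [[0,0,0.004],[0,0,1.5],0.65]
  newtons: 35

```text
t: 28.25
position: [0.4973, -0.3218, 0.0184]
orientation: [0.997, 0.075, 0.0, -0.0]
contact_force: [-0.7, 0.9, 2.9]
grip_width: 0.51
```

```bash
python3 - <<'E'
from h import *
s=ctrl.get_state();q=s['orientation'];print(s['t'],s['position'],np.degrees(2*np.arctan2(q[1],q[0])),s['grip_width'],s['contact_force'])
E
```

```text
28.25 [ 0.49727371 -0.32176484  0.01841963] 8.580869759506012 0.5098014104957928 [-0.68397627  0.88636738  2.91398846]
```

Call:
drive_tool:
  targets:
    - [[0,0,0],[0,0,-3],0.65]
    - [[0,0,0],[0,0,-12],0.65]
    - [[0,0,0],[0,0,-30],0.65]
    - [[0,0,0],[0,0,-54],0.65]
    - [[0,0,0],[0,0,-80],0.65]
    - [[0,0,0],[0,0,-104],0.65]
    - [[0,0,0],[0,0,-120],0.65]
    - [[0,0,0],[0,0,-128],0.65]
    - [[0,0,0],[0,0,-130],0.65]
    - [[0,0,0],[0,0,-130],0.65]
    - [[0,0,0],[0,0,-130],0.65]

```text
t: 29.17
position: [0.4964, -0.3212, 0.1471]
orientation: [0.997, 0.075, -0.001, -0.001]
contact_force: [-0.4, 0.3, -5.1]
grip_width: 0.508
```

```bash
python3 - <<'E'
from h import *
s=ctrl.get_state();print(s['t'],s['position'],s['grip_width'],s['contact_force'])
M,im=snap('side','sd4.png');cv2.imwrite('pics/sd4c.png',cv2.resize(im[50:400,220:440],None,fx=1.7,fy=1.7,interpolation=2))
h=plane(M,[(300,361),(389,347),(395,382),(307,399)],.011)
E
```

```text
29.1667 [ 0.49644534 -0.32122119  0.14709558] 0.5080264693909666 [-0.42838113  0.34949419 -5.06785356]
```

View pics/sd4.png

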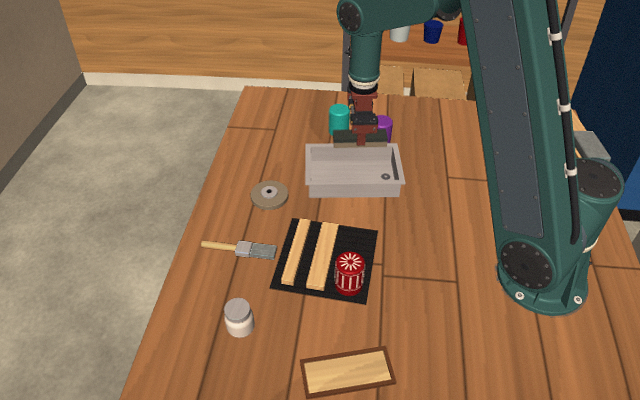

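```bash
python3 - <<'E'
from h import *
im=cv2.imread('pics/sd4.png')
cv2.imwrite('pics/tr.png',cv2.resize(im[335:400,290:405],None,fx=6,fy=6,interpolation=2))
E
```

```text
(no output)
```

View pics/tr.png

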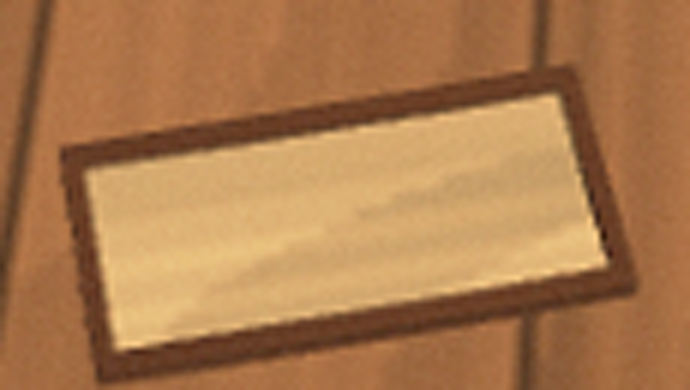

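```bash
python3 - <<'E'
from h import *
M=model('side');deg=lambda v:np.degrees(np.arctan2(v[1],v[0])).round(2)
for P,h in(([(62,150),(573,66),(637,290),(100,380)],.011),([(85,170),(562,92),(608,265),(115,352)],.008)):
    W=plane(M,[(290+u/6-.4,335+v/6-.4) for u,v in P],h)[:,:2]
    print(W.round(4).tolist(),W.mean(0).round(4),deg(W[0]-W[1]),deg(W[3]-W[2]),deg(W[3]-W[0]),deg(W[2]-W[1]),np.linalg.norm(W[0]-W[1]),np.linalg.norm(W[0]-W[3]))
print(rel((.477,.313,.165),np.radians(16.5)))
E
```

```text
[[0.5825, 0.2967], [0.3991, 0.2416], [0.3738, 0.3283], [0.5573, 0.3821]] [0.4782 0.3122] 16.73 16.33 106.41 106.27 0.1914475258743698 0.08900192576052664
[[0.5734, 0.3021], [0.4026, 0.2512], [0.384, 0.3184], [0.5537, 0.37]] [0.4784 0.3104] 16.62 16.92 106.17 105.5 0.1782255471077806 0.07068390197615376
([-0.0023, 0.0017, -0.1382], [75.5, -629.9, -17.0])
```

Call:
drive_tool:
  targets:
    - [[0,0,0],[1,-4,-2],0.65]
    - [[0,0,-0.01],[2,-14,-5],0.65]
    - [[0,0,-0.02],[4,-32,-10],0.65]
    - [[0,0,-0.03],[7,-56,-15],0.65]
    - [[0,0,-0.04],[10,-84,-18],0.65]
    - [[0,0,-0.05],[14,-114,-18],0.65]
    - [[0,0,-0.05],[17,-144,-18],0.65]
    - [[0,0,-0.06],[21,-174,-18],0.65]
    - [[0,0,-0.06],[25,-204,-18],0.65]
    - [[0,0,-0.07],[28,-234,-18],0.65]
    - [[0,0,-0.07],[32,-264,-18],0.65]
    - [[0,0,-0.08],[35,-294,-18],0.65]
    - [[0,0,-0.08],[39,-324,-18],0.65]
    - [[0,0,-0.09],[43,-354,-18],0.65]
    - [[0,0,-0.1],[46,-384,-18],0.65]
    - [[0,0,-0.11],[50,-414,-18],0.65]
    - [[0,0,-0.12],[53,-444,-18],0.65]
    - [[0,0,-0.13],[57,-474,-18],0.65]
    - [[0,0,-0.138],[60,-504,-18],0.65]
    - [[0,0,-0.138],[63,-534,-18],0.65]

```text
t: 30.88
position: [0.4779, 0.2181, 0.1666]
orientation: [0.99, 0.144, -0.0, -0.0]
contact_force: [0.8, -0.4, -4.8]
grip_width: 0.51
```

Call:
drive_tool:
  targets:
    - [[0,0,0],[1,-26,0],0.65]
    - [[0,0,0],[3,-48,0],0.65]
    - [[0,0,0],[4,-62,0],0.65]
    - [[0,0,0],[4,-70,0],0.65]
    - [[0,0,0],[4,-73,0],0.65]
    - [[0,0,0],[4,-73,0],0.65]
    - [[0,0,0],[4,-73,0],0.65]
    - [[0,0,0],[4,-73,0],0.65]

```text
t: 31.55
position: [0.4629, 0.2859, 0.1663]
orientation: [0.99, 0.143, -0.0, 0.0]
contact_force: [0.1, 0.9, -4.5]
grip_width: 0.513
```

```bash
python3 - <<'E'
from h import *
s=ctrl.get_state();q=s['orientation'];print(s['t'],s['position'],np.degrees(2*np.arctan2(q[1],q[0])),s['grip_width'],s['contact_force'])
M,im=snap('wrist','w15.png');np.savez('w15.npz',K=M[0],d=M[1],C=M[2])
print(rel((.478,.3118,.0175),np.radians(16.5)))
E
```

```text
31.55 [0.46291503 0.28589048 0.1663448 ] 16.450304408198622 0.5130568491390588 [ 0.10342772  0.88074191 -4.46725218]
([0.0002, 0.0002, -0.0012], [21.7, -20.7, 148.8])
```

View pics/w15.png

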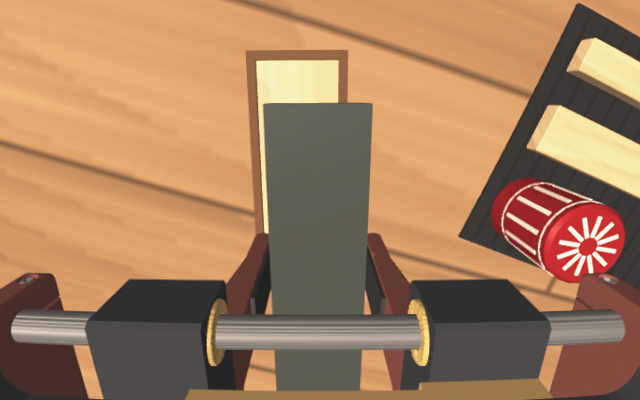

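```bash
python3 - <<'E'
from h import *
z=np.load('w15.npz');M=(z['K'],z['d'],z['C'])
W=plane(M,[(246,51),(348,50)],.011)[:,:2]
a=np.arctan2(*(W[0]-W[1])[::-1])-np.pi/2
print(W.round(4),np.linalg.norm(W[0]-W[1]),np.degrees(a),W.mean(0)-.097*np.array([np.cos(a),np.sin(a)]))
E
```

```text
[[0.5569 0.3789]
 [0.5823 0.2945]] 0.08815664902116847 16.769136697577895 [0.4767382  0.30867922]
```

Call:
drive_tool:
  targets:
    - [[0,0,0],[4,-4,4],0.65]
    - [[0,0,0],[11,-10,14],0.65]
    - [[0,0,0],[18,-16,32],0.65]
    - [[0,0,0],[20.7,-19,54],0.65]
    - [[0,0,0],[20.7,-19,78],0.65]
    - [[0,0,0],[20.7,-19,98],0.65]
    - [[0,0,0],[20.7,-19,113],0.65]
    - [[0,0,0],[20.7,-19,121],0.65]
    - [[0,0,0],[20.7,-19,124],0.65]
    - [[0,0,0],[20.7,-19,124],0.65]
    - [[0,0,0],[20.7,-19,124],0.65]

```text
t: 32.52
position: [0.4782, 0.3112, 0.0427]
orientation: [0.99, 0.143, 0.0, -0.0]
contact_force: [1.0, 0.2, -3.4]
grip_width: 0.508
```

```bash
python3 - <<'E'
from h import *
s=ctrl.get_state();q=s['orientation'];print(s['t'],s['position'],np.degrees(2*np.arctan2(q[1],q[0])),s['grip_width'],s['contact_force'])
M,im=snap('wrist','w16.png');snap('side','sd5.png')
print(rel((.4775,.310,.0174),np.radians(16.5)))
E
```

```text
32.5167 [0.47816784 0.31120812 0.04270339] 16.47937589675299 0.5078085759820592 [ 0.99467593  0.24304926 -3.39855222]
([-0.0005, -0.0021, -0.0002], [-1.3, 1.0, 25.9])
```

View pics/w16.png

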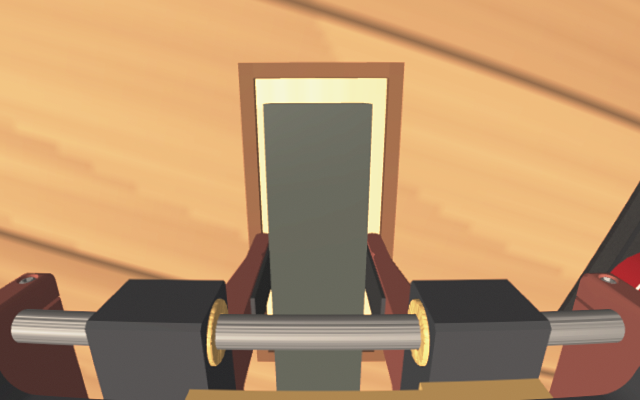

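View pics/sd5.png

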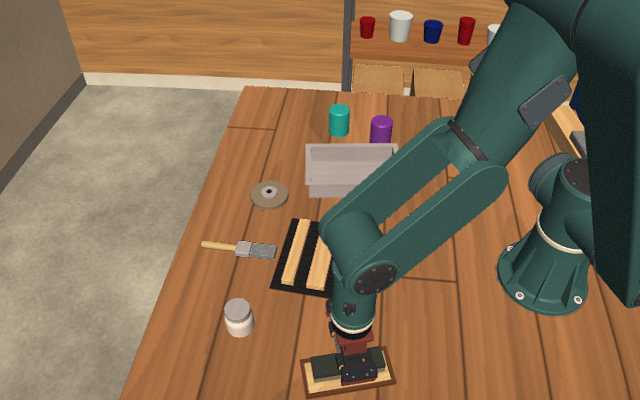

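Call:
drive_tool:
  targets:
    - [[0,0,0],[0,0.5,4],0.65]
    - [[0,0,0],[-1,1,9],0.65]
    - [[0,0,0],[-1,1,14],0.65]
    - [[0,0,0],[-1,1,18],0.65]
    - [[0,0,0],[-1,1,20.5],0.65]
    - [[0,0,0],[-1,1,22],0.65]
    - [[0,0,0],[-1,1,23],0.65]
    - [[0,0,0],[-1,1,23.5],0.65]
    - [[0,0,0],[-1,1,23.5],0.65]

```text
t: 33.37
position: [0.4768, 0.3096, 0.0187]
orientation: [0.99, 0.143, -0.0, -0.0]
contact_force: [0.7, 0.5, -3.5]
grip_width: 0.513
```

Call:
drive_tool:
  targets:
    - [[0,0,0],[0,0,0.5],0.65]
    - [[0,0,0],[0,0,1],0.65]
    - [[0,0,0],[0,0,1],0.65]

```text
t: 33.62
position: [0.4768, 0.3096, 0.0179]
orientation: [0.99, 0.143, 0.0, -0.0]
contact_force: [-1.0, -0.3, -3.5]
grip_width: 0.51
```

Call:
drive_tool:
  targets:
    - [[0,0,0],[0,0,0.5],0.65]
    - [[0,0,0],[0,0,1],0.65]
    - [[0,0,0],[0,0,1],0.65]

```text
t: 33.87
position: [0.4769, 0.3097, 0.0174]
orientation: [0.99, 0.143, 0.0, -0.0]
contact_force: [-1.5, -1.6, 3.2]
grip_width: 0.508
```

Call:
drive_tool:
  targets:
    - [[0,0,0],[0,0,0],0.45]
    - [[0,0,0],[0,0,0],0.38]
    - [[0,0,0],[0,0,0],0.32]
    - [[0,0,0],[0,0,0],0.32]
    - [[0,0,0],[0,0,-6],0.32]
    - [[0,0,0],[0,0,-22],0.32]
    - [[0,0,0],[0,0,-50],0.32]
    - [[0,0,0],[0,0,-85],0.32]
    - [[0,0,0],[0,0,-120],0.32]
    - [[0,0,0],[0,0,-145],0.32]
    - [[0,0,0],[0,0,-152],0.32]
    - [[0,0,0],[0,0,-152],0.32]
    - [[0,0,0],[0,0,-152],0.32]

```text
t: 34.95
position: [0.4764, 0.3094, 0.1686]
orientation: [0.99, 0.143, -0.0, -0.0]
contact_force: [0.5, -0.8, 0.0]
grip_width: 0.681
```

```bash
python3 - <<'E'
from h import *
s=ctrl.get_state();q=s['orientation'];print(s['t'],s['position'],s['grip_width'],s['contact_force'])
M,im=snap('wrist','w17.png')
print(rel((.5621,-.0384,.167),np.radians(85.4)))
E
```

```text
34.95 [0.47642884 0.30942386 0.1685576 ] 0.6806784624125412 [ 0.53565122 -0.75934821  0.04014717]
([-0.001, 0.002, -1.2028], [-15.8, 357.7, 0.7])
```

View pics/w17.png

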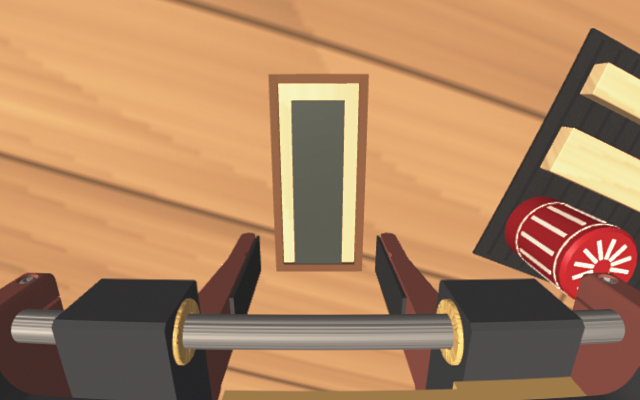

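```bash
python3 - <<'E'
from h import *
M=model('wrist')
im=cv2.imread('pics/w17.png');cv2.imwrite('pics/w17c.png',cv2.resize(im[65:280,255:385],None,fx=3.6,fy=2.7,interpolation=2))
s=plane(M,[(292,100),(344,100),(341,264),(295,264)],.035)[:,:2]
t=plane(M,[(269,75),(368,74),(361,270),(276,271)],.011)[:,:2]
u=np.array([np.cos(np.radians(16.6)),np.sin(np.radians(16.6))]);v=np.array([-u[1],u[0]])
for P in(s,t):print(P.mean(0).round(4),(P@u).round(4),(P@v).round(4))
E
```

```text
[0.4756 0.3094] [0.6192 0.6191 0.4692 0.4693] [0.182  0.1389 0.139  0.1826]
[0.4766 0.3092] [0.6405 0.6411 0.4498 0.4488] [0.2035 0.1164 0.1164 0.2043]
```

View pics/w17c.png

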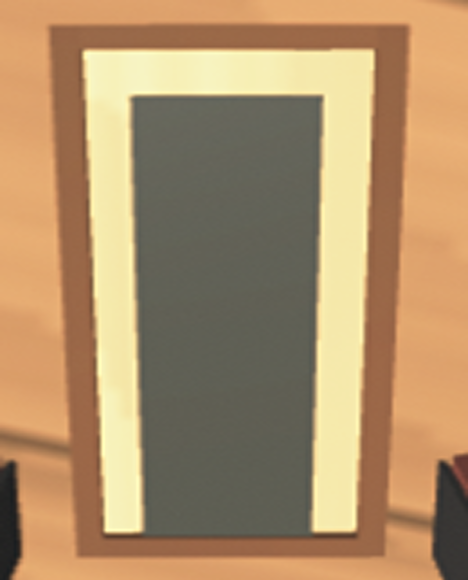

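Call:
drive_tool:
  targets:
    - [[0,0,-0.05],[-1,10,0],0.32]
    - [[0,0,-0.14],[-2,35,0],0.32]
    - [[0,0,-0.26],[-3,70,0],0.32]
    - [[0,0,-0.38],[-5,106,0],0.32]
    - [[0,0,-0.5],[-6,142,0],0.32]
    - [[0,0,-0.62],[-8,178,0],0.32]
    - [[0,0,-0.74],[-9,214,0],0.32]
    - [[0,0,-0.86],[-11,250,0],0.32]
    - [[0,0,-0.98],[-13,286,0],0.32]
    - [[0,0,-1.08],[-14,318,0],0.32]
    - [[0,0,-1.16],[-15,342,0],0.32]
    - [[0,0,-1.203],[-16,355,0],0.32]
    - [[0,0,-1.203],[-16,358,0],0.32]
    - [[0,0,-1.203],[-16,358,0],0.32]
    - [[0,0,-1.203],[-16,358,0],0.32]

```text
t: 36.25
position: [0.5619, -0.0374, 0.1674]
orientation: [0.735, 0.678, -0.001, -0.001]
contact_force: [0.2, 1.0, -0.4]
grip_width: 0.681
```

```bash
python3 - <<'E'
from h import *
s=ctrl.get_state();q=s['orientation'];print(s['t'],s['position'],np.degrees(2*np.arctan2(q[1],q[0])),s['grip_width'],s['contact_force'])
M,im=snap('wrist','w18.png')
print(rel((.5621,-.0384,.0086),np.radians(85.4)))
E
```

```text
36.25 [ 0.56190877 -0.0374125   0.1674468 ] 85.32482818875741 0.681063260836049 [ 0.23003697  0.96513948 -0.38140259]
([-0.0023, -0.0008, -0.0003], [-1.5, 0.5, 159.2])
```

View pics/w18.png

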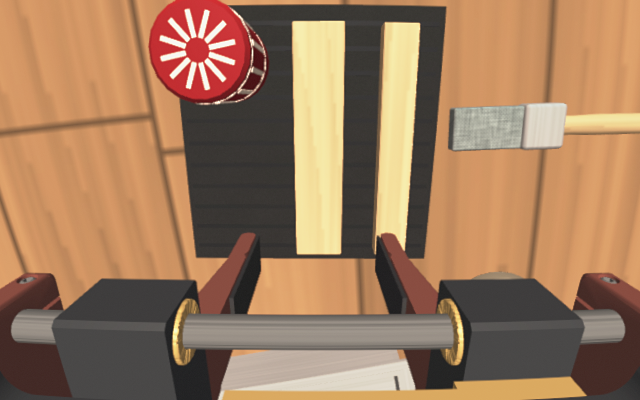

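Call:
drive_tool:
  targets:
    - [[0,0,0],[-1,0.5,8],0.32]
    - [[0,0,0],[-1,0.5,28],0.32]
    - [[0,0,0],[-1,0.5,58],0.32]
    - [[0,0,0],[-1,0.5,90],0.32]
    - [[0,0,0],[-1,0.5,118],0.32]
    - [[0,0,0],[-1,0.5,138],0.32]
    - [[0,0,0],[-1,0.5,150],0.32]
    - [[0,0,0],[-1,0.5,156],0.32]
    - [[0,0,0],[-1,0.5,158],0.32]
    - [[0,0,0],[-1,0.5,158],0.32]
    - [[0,0,0],[-1,0.5,158],0.32]
    - [[0,0,0],[-1,0.5,158],0.32]

```text
t: 37.3
position: [0.5643, -0.0393, 0.0118]
orientation: [0.735, 0.678, 0.001, 0.001]
contact_force: [0.3, -0.6, -0.2]
grip_width: 0.68
```

```bash
python3 - <<'E'
from h import *
s=ctrl.get_state();q=s['orientation'];print(s['t'],s['position'],np.degrees(2*np.arctan2(q[1],q[0])),s['grip_width'],s['contact_force'])
print(rel((.5621,-.0384,.0086),np.radians(85.4)))
E
```

```text
37.3 [ 0.56431804 -0.03925114  0.01178161] 85.42813235324464 0.6803534809607099 [ 0.26393643 -0.6224771  -0.21962382]
([0.0019, 0.0001, 0.0005], [0.7, -2.3, 3.2])
```

Call:
drive_tool:
  targets:
    - [[0,0,0],[0.5,-1,2],0.32]
    - [[0,0,0],[0.5,-1,2],0.32]
    - [[0,0,0],[0.5,-1,2],0.32]
    - [[0,0,0],[0.5,-1,2],0.32]

```text
t: 37.63
position: [0.5626, -0.0387, 0.0091]
orientation: [0.735, 0.678, 0.0, 0.0]
contact_force: [0.5, -1.1, -0.4]
grip_width: 0.678
```

Call:
drive_tool:
  targets:
    - [[0,0,0],[0.3,-0.5,0.2],0.4]
    - [[0,0,0],[0.3,-0.5,0.2],0.5]
    - [[0,0,0],[0.3,-0.5,0.2],0.65]
    - [[0,0,0],[0.3,-0.5,0.2],0.65]
    - [[0,0,0],[0.3,-0.5,0.2],0.65]
    - [[0,0,0],[0.3,-0.5,0.2],0.65]
  newtons: 25

```text
t: 38.13
position: [0.562, -0.0384, 0.0086]
orientation: [0.735, 0.678, 0.0, -0.0]
contact_force: [-0.2, -0.1, 0.4]
grip_width: 0.498
```

```bash
python3 - <<'E'
from h import *
s=ctrl.get_state();q=s['orientation'];print(s['t'],s['position'],np.degrees(2*np.arctan2(q[1],q[0])),s['grip_width'],s['contact_force'])
E
```

```text
38.1333 [ 0.56196425 -0.03836263  0.00856422] 85.4102020487964 0.49825769303324124 [-0.20251821 -0.12837039  0.43875067]
```

Call:
drive_tool:
  targets:
    - [[0,0,0],[0,0,-4],0.65]
    - [[0,0,0],[0,0,-15],0.65]
    - [[0,0,0],[0,0,-38],0.65]
    - [[0,0,0],[0,0,-66],0.65]
    - [[0,0,0],[0,0,-96],0.65]
    - [[0,0,0],[0,0,-124],0.65]
    - [[0,0,0],[0,0,-145],0.65]
    - [[0,0,0],[0,0,-156],0.65]
    - [[0,0,0],[0,0,-158],0.65]
    - [[0,0,0],[0,0,-158],0.65]

```text
t: 38.97
position: [0.5622, -0.0384, 0.1671]
orientation: [0.735, 0.678, 0.0, 0.0]
contact_force: [0.5, -0.6, -0.8]
grip_width: 0.499
```

```bash
python3 - <<'E'
from h import *
print(rel((.4821,-.3498,.167),np.radians(96.6)))
E
```

```text
([0.0012, 0.0002, -0.1951], [-316.8, -55.0, 0.1])
```

Call:
drive_tool:
  targets:
    - [[0,0,-0.01],[-8,-1,0],0.65]
    - [[0,0,-0.02],[-24,-4,0],0.65]
    - [[0,0,-0.04],[-50,-9,0],0.65]
    - [[0,0,-0.06],[-82,-14,0],0.65]
    - [[0,0,-0.08],[-114,-20,0],0.65]
    - [[0,0,-0.1],[-146,-25,0],0.65]
    - [[0,0,-0.12],[-178,-31,0],0.65]
    - [[0,0,-0.14],[-210,-36,0],0.65]
    - [[0,0,-0.16],[-242,-42,0],0.65]
    - [[0,0,-0.18],[-272,-47,0],0.65]
    - [[0,0,-0.19],[-296,-51,0],0.65]
    - [[0,0,-0.195],[-310,-54,0],0.65]
    - [[0,0,-0.195],[-317,-55,0],0.65]
    - [[0,0,-0.195],[-317,-55,0],0.65]
    - [[0,0,-0.195],[-317,-55,0],0.65]
    - [[0,0,-0.195],[-317,-55,0],0.65]

```text
t: 40.3
position: [0.4816, -0.3486, 0.1658]
orientation: [0.665, 0.747, 0.0, -0.001]
contact_force: [0.6, -0.1, -0.4]
grip_width: 0.498
```

```bash
python3 - <<'E'
from h import *
s=ctrl.get_state();q=s['orientation'];print(s['t'],s['position'],np.degrees(2*np.arctan2(q[1],q[0])),s['grip_width'],s['contact_force'])
print(rel((.4821,-.3498,.0666),np.radians(96.6)))
E
```

```text
40.3 [ 0.48161084 -0.34858637  0.16576136] 96.6229720836911 0.4978260887188963 [ 0.57340745 -0.14974588 -0.41218456]
([-0.001, -0.0019, 0.0004], [-1.4, 0.4, 99.2])
```

Call:
drive_tool:
  targets:
    - [[0,0,0],[-0.5,0,5],0.65]
    - [[0,0,0],[-0.8,0,18],0.65]
    - [[0,0,0],[-0.8,0,38],0.65]
    - [[0,0,0],[-0.8,0,60],0.65]
    - [[0,0,0],[-0.8,0,78],0.65]
    - [[0,0,0],[-0.8,0,88],0.65]
    - [[0,0,0],[-0.8,0,93],0.65]
    - [[0,0,0],[-0.8,0,95],0.65]
    - [[0,0,0],[-0.8,0,95],0.65]
    - [[0,0,0],[-0.8,0,95],0.65]
    - [[0,0,0],[-0.8,0,95],0.65]
    - [[0,0,0],[-0.8,0,95],0.65]
    - [[0,0,0],[-0.8,0,95],0.65]

```text
t: 41.38
position: [0.4822, -0.3511, 0.0722]
orientation: [0.665, 0.747, 0.0, 0.001]
contact_force: [-0.1, -0.1, -0.8]
grip_width: 0.504
```

```bash
python3 - <<'E'
from h import *
print(rel((.4821,-.3498,.0666),np.radians(96.6)))
E
```

```text
([0.0008, 0.0008, -0.0002], [1.3, -0.0, 5.6])
```

Call:
drive_tool:
  targets:
    - [[0,0,0],[0.7,0,1.5],0.65]
    - [[0,0,0],[1,0,3],0.65]
    - [[0,0,0],[1,0,4],0.65]
    - [[0,0,0],[1,0,4.7],0.65]
    - [[0,0,0],[1,0,4.7],0.65]
    - [[0,0,0],[1,0,4.7],0.65]

```text
t: 41.88
position: [0.4818, -0.3497, 0.0667]
orientation: [0.665, 0.747, 0.0, -0.0]
contact_force: [0.5, -0.4, -1.0]
grip_width: 0.499
```

```bash
python3 - <<'E'
from h import *
print(rel((.4821,-.3498,.0666),np.radians(96.6)),ctrl.get_state()['contact_force'])
E
```

```text
([-0.0001, -0.0002, -0.0002], [-0.1, 0.3, 0.1]) [ 0.54826029 -0.4320344  -0.97965716]
```

Not yet in firm contact; lower a touch more, then release.

Call:
drive_tool:
  targets:
    - [[0,0,0],[0,0.3,0.4],0.65]
    - [[0,0,0],[0,0.3,0.8],0.65]
    - [[0,0,0],[0,0.3,0.8],0.65]

```text
t: 42.13
position: [0.482, -0.3497, 0.0665]
orientation: [0.665, 0.747, -0.0, -0.0]
contact_force: [-1.5, 0.7, 5.1]
grip_width: 0.501
```

Call:
drive_tool:
  targets:
    - [[0,0,0],[0,0,0],0.47]
    - [[0,0,0],[0,0,0],0.4]
    - [[0,0,0],[0,0,0],0.34]
    - [[0,0,0],[0,0,0],0.34]
    - [[0,0,0],[0,0,-6],0.34]
    - [[0,0,0],[0,0,-22],0.34]
    - [[0,0,0],[0,0,-48],0.34]
    - [[0,0,0],[0,0,-74],0.34]
    - [[0,0,0],[0,0,-94],0.34]
    - [[0,0,0],[0,0,-100],0.34]
    - [[0,0,0],[0,0,-100],0.45]
    - [[0,0,0],[0,0,-100],0.45]

```text
t: 43.13
position: [0.4819, -0.3495, 0.1657]
orientation: [0.665, 0.747, 0.0, -0.0]
contact_force: [-0.3, -0.1, 0.1]
grip_width: 0.566
```

```bash
python3 - <<'E'
from h import *
s=ctrl.get_state();print(s['t'],s['position'],s['grip_width'])
M,im=snap('wrist','w19.png');np.savez('w19.npz',K=M[0],d=M[1],C=M[2])
print(rel((.6315,-.0431,.167),np.radians(85.4)))
E
```

```text
43.1333 [ 0.48193653 -0.34951567  0.16567586] 0.5661520731523048
([-0.0013, -0.0013, 0.1953], [286.8, 184.2, -1.9])
```

View pics/w19.png

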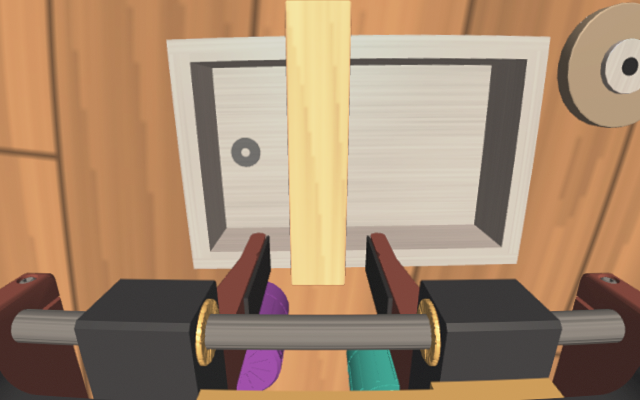

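Call:
drive_tool:
  targets:
    - [[0,0,0.01],[9,6,0],0.45]
    - [[0,0,0.03],[28,18,0],0.45]
    - [[0,0,0.05],[56,36,0],0.45]
    - [[0,0,0.07],[86,55,0],0.45]
    - [[0,0,0.09],[116,75,0],0.45]
    - [[0,0,0.11],[146,94,0],0.45]
    - [[0,0,0.13],[176,113,0],0.45]
    - [[0,0,0.15],[206,132,0],0.45]
    - [[0,0,0.17],[236,152,0],0.45]
    - [[0,0,0.19],[264,170,0],0.45]
    - [[0,0,0.195],[280,180,0],0.45]
    - [[0,0,0.195],[287,184,0],0.45]
    - [[0,0,0.195],[287,184,0],0.45]
    - [[0,0,0.195],[287,184,0],0.45]
    - [[0,0,0.195],[287,184,0],0.45]

```text
t: 44.43
position: [0.631, -0.0447, 0.1654]
orientation: [0.735, 0.678, -0.001, -0.0]
contact_force: [0.3, -0.3, -0.6]
grip_width: 0.546
```

```bash
python3 - <<'E'
from h import *
s=ctrl.get_state();print(s['t'],s['position'],s['grip_width'])
print(rel((.6315,-.0431,.0078),np.radians(85.4)))
E
```

```text
44.4333 [ 0.63102406 -0.04472688  0.16537165] 0.546324251741115
([-0.0016, 0.0004, -0.0004], [1.7, 0.6, 157.6])
```

Call:
drive_tool:
  targets:
    - [[0,0,0],[1,0,8],0.45]
    - [[0,0,0],[1,0,28],0.45]
    - [[0,0,0],[1,0,58],0.45]
    - [[0,0,0],[1,0,90],0.45]
    - [[0,0,0],[1,0,118],0.45]
    - [[0,0,0],[1,0,137],0.45]
    - [[0,0,0],[1,0,149],0.45]
    - [[0,0,0],[1,0,155],0.45]
    - [[0,0,0],[1,0,157],0.45]
    - [[0,0,0],[1,0,157],0.45]
    - [[0,0,0],[1,0,157],0.45]
    - [[0,0,0],[1,0,157],0.45]
    - [[0,0,0],[1,0,157],0.45]
    - [[0,0,0],[1,0,157],0.45]
    - [[0,0,0],[1,0,157],0.45]

```text
t: 45.68
position: [0.6324, -0.0425, 0.0097]
orientation: [0.735, 0.678, 0.0, 0.0]
contact_force: [0.2, 1.3, 0.0]
grip_width: 0.551
```

```bash
python3 - <<'E'
from h import *
s=ctrl.get_state();print(s['t'],s['position'],s['grip_width'])
print(rel((.6315,-.0431,.0078),np.radians(85.4)))
E
```

```text
45.6833 [ 0.63244577 -0.04248248  0.00968483] 0.5514704762455631
([0.001, -0.0, 0.0004], [-0.7, -0.9, 1.9])
```

Call:
drive_tool:
  targets:
    - [[0,0,0],[-0.7,-0.5,1.2],0.45]
    - [[0,0,0],[-0.7,-0.5,1.2],0.45]
    - [[0,0,0],[-0.7,-0.5,1.2],0.45]
    - [[0,0,0],[-0.7,-0.5,1.2],0.6]
    - [[0,0,0],[-0.7,-0.5,1.2],0.7]
    - [[0,0,0],[-0.7,-0.5,1.2],0.8]
    - [[0,0,0],[-0.7,-0.5,1.2],0.8]
    - [[0,0,0],[-0.7,-0.5,1.2],0.8]
    - [[0,0,0],[-0.7,-0.5,1.2],0.8]
  newtons: 25

```text
t: 46.43
position: [0.6315, -0.0431, 0.0078]
orientation: [0.735, 0.678, 0.0, -0.0]
contact_force: [0.2, -0.7, -1.1]
grip_width: 0.333
```

```bash
python3 - <<'E'
from h import *
s=ctrl.get_state();print(s['t'],s['position'],s['grip_width'])
print(rel((.6315,-.0431,.0078),np.radians(85.4)))
E
```

```text
46.4333 [ 0.63150639 -0.04313009  0.00783682] 0.33348399138733065
([-0.0, -0.0001, 0.0003], [0.0, -0.0, 0.0])
```

Call:
drive_tool:
  targets:
    - [[0,0,0],[0,0,-4],0.8]
    - [[0,0,0],[0,0,-15],0.8]
    - [[0,0,0],[0,0,-38],0.8]
    - [[0,0,0],[0,0,-66],0.8]
    - [[0,0,0],[0,0,-96],0.8]
    - [[0,0,0],[0,0,-124],0.8]
    - [[0,0,0],[0,0,-145],0.8]
    - [[0,0,0],[0,0,-156],0.8]
    - [[0,0,0],[0,0,-158],0.8]
    - [[0,0,0],[0,0,-158],0.8]
    - [[0,0,0],[0,0,-158],0.8]
    - [[0,0,0],[0,0,-158],0.8]

```text
t: 47.43
position: [0.6302, -0.0429, 0.1641]
orientation: [0.735, 0.678, -0.001, -0.001]
contact_force: [-0.1, -0.3, 0.1]
grip_width: 0.343
```

```bash
python3 - <<'E'
from h import *
print(rel((.5463,-.3419,.167),np.radians(97)))
E
```

```text
([-0.0032, -0.0007, -0.2022], [-304.7, -59.8, -2.9])
```

Call:
drive_tool:
  targets:
    - [[0,0,-0.01],[-8,-2,0],0.8]
    - [[0,0,-0.02],[-24,-5,0],0.8]
    - [[0,0,-0.04],[-50,-10,0],0.8]
    - [[0,0,-0.06],[-81,-16,0],0.8]
    - [[0,0,-0.08],[-112,-22,0],0.8]
    - [[0,0,-0.1],[-143,-28,0],0.8]
    - [[0,0,-0.12],[-174,-34,0],0.8]
    - [[0,0,-0.14],[-205,-40,0],0.8]
    - [[0,0,-0.16],[-236,-46,0],0.8]
    - [[0,0,-0.18],[-264,-52,0],0.8]
    - [[0,0,-0.195],[-286,-56,0],0.8]
    - [[0,0,-0.202],[-298,-59,0],0.8]
    - [[0,0,-0.202],[-304.5,-60,0],0.8]
    - [[0,0,-0.202],[-304.5,-60,0],0.8]
    - [[0,0,-0.202],[-304.5,-60,0],0.8]
    - [[0,0,-0.202],[-304.5,-60,0],0.8]

```text
t: 48.77
position: [0.5473, -0.3408, 0.1654]
orientation: [0.662, 0.749, 0.0, -0.001]
contact_force: [0.7, 0.3, -1.1]
grip_width: 0.341
```

```bash
python3 - <<'E'
from h import *
print(ctrl.get_state()['position'],rel((.5463,-.3419,.0658),np.radians(97)))
E
```

```text
[ 0.54734748 -0.34082202  0.16540264] ([-0.0005, -0.0012, 0.0004], [-1.1, -1.1, 99.6])
```

Call:
drive_tool:
  targets:
    - [[0,0,0],[-0.5,-0.5,5],0.8]
    - [[0,0,0],[-0.5,-1,18],0.8]
    - [[0,0,0],[-0.5,-1,38],0.8]
    - [[0,0,0],[-0.5,-1,60],0.8]
    - [[0,0,0],[-0.5,-1,78],0.8]
    - [[0,0,0],[-0.5,-1,88],0.8]
    - [[0,0,0],[-0.5,-1,93],0.8]
    - [[0,0,0],[-0.5,-1,95],0.8]
    - [[0,0,0],[-0.5,-1,95],0.8]
    - [[0,0,0],[-0.5,-1,95],0.8]
    - [[0,0,0],[-0.5,-1,95],0.8]
    - [[0,0,0],[-0.5,-1,95],0.8]
    - [[0,0,0],[-0.5,-1,95],0.8]
    - [[0,0,0],[-0.5,-1,95],0.8]
    - [[0,0,0],[-0.5,-1,95],0.8]

```text
t: 50.02
position: [0.5465, -0.3426, 0.0711]
orientation: [0.663, 0.749, 0.0, 0.0]
contact_force: [-0.0, -0.8, -1.2]
grip_width: 0.345
```

```bash
python3 - <<'E'
from h import *
print(ctrl.get_state()['position'],rel((.5463,-.3419,.0658),np.radians(97)))
E
```

```text
[ 0.54650615 -0.34258872  0.07110611] ([0.0003, 0.0002, -0.0002], [0.7, -0.1, 5.3])
```

Call:
drive_tool:
  targets:
    - [[0,0,0],[0.5,0,1.5],0.8]
    - [[0,0,0],[0.5,0,3],0.8]
    - [[0,0,0],[0.5,0,4.2],0.8]
    - [[0,0,0],[0.5,0,5],0.8]
    - [[0,0,0],[0.5,0,5.4],0.8]
    - [[0,0,0],[0.5,0,5.4],0.8]
    - [[0,0,0],[0.5,0,5.4],0.8]

```text
t: 50.6
position: [0.5462, -0.3419, 0.0658]
orientation: [0.663, 0.749, 0.0, -0.0]
contact_force: [-1.9, 1.3, 5.5]
grip_width: 0.339
```

```bash
python3 - <<'E'
from h import *
print(ctrl.get_state()['position'],rel((.5463,-.3419,.0658),np.radians(97)))
E
```

```text
[ 0.54622419 -0.34189729  0.06580091] ([-0.0002, -0.0002, -0.0002], [-0.0, 0.1, 0.0])
```

Call:
drive_tool:
  targets:
    - [[0,0,0],[0,0,0],0.6]
    - [[0,0,0],[0,0,0],0.52]
    - [[0,0,0],[0,0,0],0.48]
    - [[0,0,0],[0,0,0],0.48]
    - [[0,0,0],[0,0,-6],0.48]
    - [[0,0,0],[0,0,-22],0.48]
    - [[0,0,0],[0,0,-50],0.48]
    - [[0,0,0],[0,0,-85],0.48]
    - [[0,0,0],[0,0,-120],0.3]
    - [[0,0,0],[0,0,-140],0.1]
    - [[0,0,0],[0,0,-145],0]
    - [[0,0,0],[0,0,-145],0]
    - [[0,0,0],[0,0,-145],0]

```text
t: 51.68
position: [0.5459, -0.3416, 0.2096]
orientation: [0.663, 0.749, -0.0, -0.001]
contact_force: [0.4, -0.2, -1.2]
grip_width: 0.86
```

```bash
python3 - <<'E'
from h import *
s=ctrl.get_state();print(s['t'],s['position'],s['grip_width'])
M,im=snap('wrist','w20.png');np.savez('w20.npz',K=M[0],d=M[1],C=M[2])
cv2.imwrite('pics/w20c.png',cv2.resize(im[0:300,130:460],None,fx=2,fy=2,interpolation=2))
print(rel((.4927,.0789,.21),np.radians(86)))
E
```

```text
51.6833 [ 0.54587972 -0.3416393   0.2096274 ] 0.8598258392034668
([-0.0022, -0.0019, 0.1918], [423.5, -1.2, -0.4])
```

View pics/w20c.png

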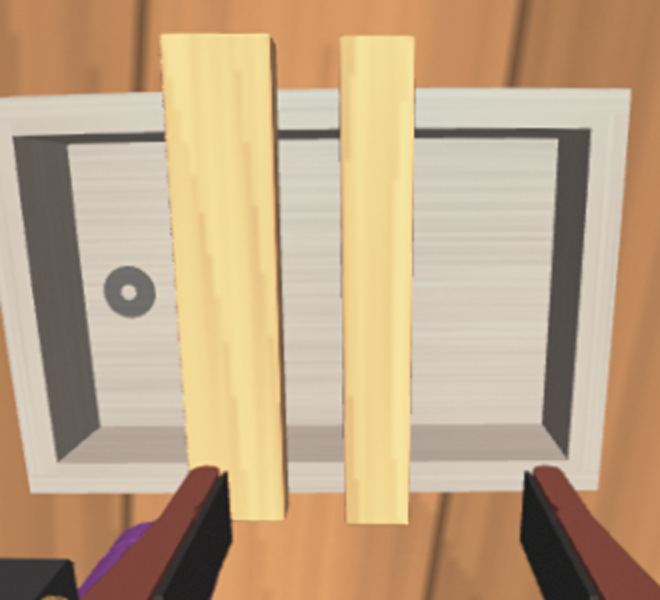

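```bash
python3 - <<'E'
from h import *
z=np.load('w20.npz');M=(z['K'],z['d'],z['C'])
q=lambda P,h: plane(M,[(130+u/2-.25,v/2-.25) for u,v in P],h)[:,:2]
deg=lambda v:np.degrees(np.arctan2(v[1],v[0])).round(2)
for n,P in(('wide',[(162,34),(269,34),(285,519),(192,519)]),('narrow',[(340,37),(413,37),(408,523),(347,523)])):
    W=q(P,.08);b=(W[2]+W[3])/2;t=(W[0]+W[1])/2
    print(n,((t+b)/2).round(4),deg(t-b),np.linalg.norm(t-b))
E
```

```text
wide [ 0.4781 -0.3135] 96.46 0.20701736395313786
narrow [ 0.5418 -0.3074] 97.1 0.2073182385829217
```

Call:
drive_tool:
  targets:
    - [[0,0,0.01],[10,0,0],0]
    - [[0,0,0.02],[34,0,0],0]
    - [[0,0,0.04],[70,0,0],0]
    - [[0,0,0.06],[108,0,0],0]
    - [[0,0,0.08],[146,0,0],0]
    - [[0,0,0.1],[184,0,0],0]
    - [[0,0,0.12],[222,0,0],0]
    - [[0,0,0.14],[260,0,0],0]
    - [[0,0,0.16],[298,0,0],0]
    - [[0,0,0.18],[336,0,0],0]
    - [[0,0,0.19],[372,-1,0],0]
    - [[0,0,0.192],[402,-1,0],0]
    - [[0,0,0.192],[418,-1,0],0]
    - [[0,0,0.192],[423,-1,0],0]
    - [[0,0,0.192],[423,-1,0],0]
    - [[0,0,0.192],[423,-1,0],0]
    - [[0,0,0.192],[423,-1,0],0]

```text
t: 53.15
position: [0.4938, 0.0768, 0.21]
orientation: [0.732, 0.682, -0.0, -0.0]
contact_force: [0.1, -0.3, -0.3]
grip_width: 0.998
```

```bash
python3 - <<'E'
from h import *
s=ctrl.get_state();print(s['t'],s['position'],s['grip_width'])
M,im=snap('wrist','w21.png')
print(rel((.493,.0789,.0398),np.radians(86)))
E
```

```text
53.15 [0.49380484 0.07676752 0.21002942] 0.9975091756119523
([-0.0005, 0.0003, -0.0016], [2.3, -1.1, 170.4])
```

View pics/w21.png

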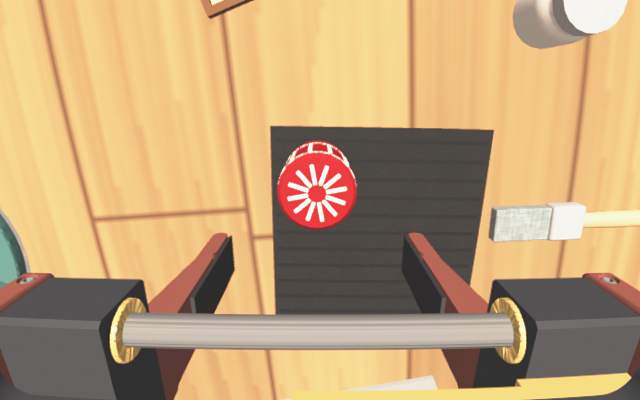

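Call:
drive_tool:
  targets:
    - [[0,0,0],[1,-0.5,8],0]
    - [[0,0,0],[2,-1,26],0]
    - [[0,0,0],[2,-1,52],0]
    - [[0,0,0],[2,-1,80],0]
    - [[0,0,0],[2,-1,108],0]
    - [[0,0,0],[2,-1,133],0]
    - [[0,0,0],[2,-1,152],0]
    - [[0,0,0],[2,-1,163],0]
    - [[0,0,0],[2,-1,168],0]
    - [[0,0,0],[2,-1,169],0]
    - [[0,0,0],[2,-1,169],0]
    - [[0,0,0],[2,-1,169],0]
    - [[0,0,0],[2,-1,169],0]
    - [[0,0,0],[2,-1,169],0]
    - [[0,0,0],[2,-1,169],0]

```text
t: 54.45
position: [0.4936, 0.0799, 0.0422]
orientation: [0.731, 0.682, 0.001, 0.0]
contact_force: [-0.1, 0.3, 0.0]
grip_width: 1.003
```

```bash
python3 - <<'E'
from h import *
s=ctrl.get_state();print(s['t'],s['position'],s['grip_width'],s['contact_force'])
print(rel((.493,.0789,.0398),np.radians(86)))
E
```

```text
54.45 [0.49356298 0.07985924 0.04215342] 1.002775941791127 [-0.05406239  0.28732894  0.03310449]
([0.0014, -0.0003, -0.0001], [-1.0, -0.5, 2.4])
```

Call:
drive_tool:
  targets:
    - [[0,0,0],[-1,-0.5,1.6],0]
    - [[0,0,0],[-1,-0.5,1.6],0]
    - [[0,0,0],[-1,-0.5,1.6],0]
    - [[0,0,0],[-1,-0.5,1.6],0.1]
    - [[0,0,0],[-1,-0.5,1.6],0.2]
    - [[0,0,0],[-1,-0.5,1.6],0.3]
    - [[0,0,0],[-1,-0.5,1.6],0.4]
    - [[0,0,0],[-1,-0.5,1.6],0.4]
    - [[0,0,0],[-1,-0.5,1.6],0.4]
    - [[0,0,0],[-1,-0.5,1.6],0.4]
  newtons: 20

```text
t: 55.28
position: [0.4927, 0.0788, 0.0399]
orientation: [0.731, 0.682, 0.0, 0.0]
contact_force: [1.3, 0.1, 0.2]
grip_width: 0.775
```

```bash
python3 - <<'E'
from h import *
s=ctrl.get_state();print(s['t'],s['position'],s['grip_width'],s['contact_force'])
E
```

```text
55.2833 [0.49265421 0.07883934 0.03990147] 0.7750626839000264 [1.29673361 0.12911125 0.15763343]
```

Call:
drive_tool:
  targets:
    - [[0,0,0],[0,0,-4],0.4]
    - [[0,0,0],[0,0,-12],0.4]
    - [[0,0,0],[0,0,-28],0.4]
    - [[0,0,0],[0,0,-50],0.4]
    - [[0,0,0],[0,0,-74],0.4]
    - [[0,0,0],[0,0,-98],0.4]
    - [[0,0,0],[0,0,-118],0.4]
    - [[0,0,0],[0,0,-130],0.4]
    - [[0,0,0],[0,0,-134],0.4]
    - [[0,0,0],[0,0,-134],0.4]
    - [[0,0,0],[0,0,-134],0.4]
    - [[0,0,0],[0,0,-134],0.4]

```text
t: 56.28
position: [0.4914, 0.0788, 0.1729]
orientation: [0.731, 0.682, -0.001, -0.001]
contact_force: [-0.5, -0.1, -2.2]
grip_width: 0.772
```

```bash
python3 - <<'E'
from h import *
s=ctrl.get_state();print(s['t'],s['position'],s['grip_width'],s['contact_force'])
print(rel((.5082,-.3100,.175),np.radians(96.7)))
E
```

```text
56.2833 [0.49143797 0.07878642 0.17290787] 0.7724652461705985 [-0.46759891 -0.09712337 -2.23483523]
([-0.0022, -0.0001, -0.1869], [-386.7, 43.9, -2.1])
```

Call:
drive_tool:
  targets:
    - [[0,0,0],[-4,0,0],0.4]
    - [[0,0,-0.01],[-14,2,0],0.4]
    - [[0,0,-0.02],[-30,3,0],0.4]
    - [[0,0,-0.03],[-52,6,0],0.4]
    - [[0,0,-0.045],[-78,9,0],0.4]
    - [[0,0,-0.06],[-106,12,0],0.4]
    - [[0,0,-0.075],[-134,15,0],0.4]
    - [[0,0,-0.09],[-162,18,0],0.4]
    - [[0,0,-0.105],[-190,22,0],0.4]
    - [[0,0,-0.12],[-218,25,0],0.4]
    - [[0,0,-0.135],[-246,28,0],0.4]
    - [[0,0,-0.15],[-274,31,0],0.4]
    - [[0,0,-0.165],[-302,34,0],0.4]
    - [[0,0,-0.175],[-328,37,0],0.4]
    - [[0,0,-0.183],[-350,40,0],0.4]
    - [[0,0,-0.187],[-367,42,0],0.4]
    - [[0,0,-0.187],[-379,43,0],0.4]
    - [[0,0,-0.187],[-385,44,0],0.4]
    - [[0,0,-0.187],[-387,44,0],0.4]
    - [[0,0,-0.187],[-387,44,0],0.4]

```text
t: 57.95
position: [0.5089, -0.3099, 0.1733]
orientation: [0.665, 0.747, 0.0, -0.001]
contact_force: [-0.4, 0.6, -2.7]
grip_width: 0.774
```

Call:
drive_tool:
  targets:
    - [[0,0,0],[0,0,4],0.4]
    - [[0,0,0],[0,0,12],0.4]
    - [[0,0,0],[0,0,24],0.4]
    - [[0,0,0],[0,0,36],0.4]
    - [[0,0,0],[0,0,45],0.4]
    - [[0,0,0],[0,0,50],0.4]
    - [[0,0,0],[0,0,52],0.4]
    - [[0,0,0],[0,0,52],0.4]
    - [[0,0,0],[0,0,52],0.4]
    - [[0,0,0],[0,0,52],0.4]
    - [[0,0,0],[0,0,52],0.4]
    - [[0,0,0],[0,0,52],0.4]

```text
t: 58.95
position: [0.5096, -0.3105, 0.1224]
orientation: [0.665, 0.747, 0.0, 0.0]
contact_force: [-0.1, 0.2, -1.3]
grip_width: 0.771
```

```bash
python3 - <<'E'
from h import *
s=ctrl.get_state();print(s['t'],s['position'],s['grip_width'],s['contact_force'])
print(rel((.5082,-.3100,.1158),np.radians(96.7)))
snap('wrist','w22.png')
E
```

```text
58.95 [ 0.50960122 -0.31051956  0.12237345] 0.7706309398015267 [-0.06261096  0.20583981 -1.34961494]
([0.0007, 0.0006, 0.0001], [0.7, -1.3, 6.6])
```

View pics/w22.png

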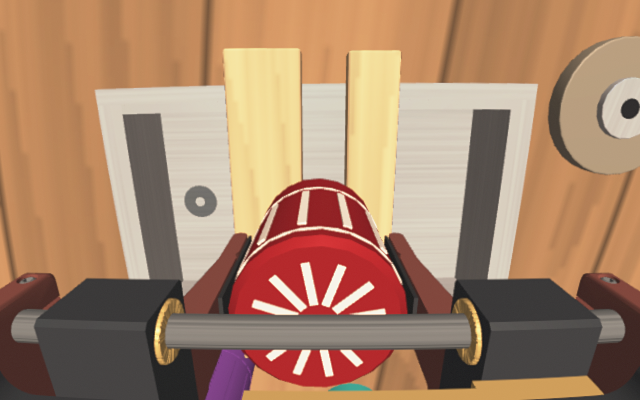

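Call:
drive_tool:
  targets:
    - [[0,0,0],[0,-0.8,1.5],0.4]
    - [[0,0,0],[0,-1.5,3],0.4]
    - [[0,0,0],[0,-1.5,4.2],0.4]
    - [[0,0,0],[0,-1.5,5],0.4]
    - [[0,0,0],[0,-1.5,5.4],0.4]
    - [[0,0,0],[0,-1.5,5.4],0.4]
    - [[0,0,0],[0,-1.5,5.4],0.4]

```text
t: 59.58
position: [0.5078, -0.3105, 0.1164]
orientation: [0.665, 0.747, 0.0, -0.0]
contact_force: [-0.8, -0.6, -1.3]
grip_width: 0.773
```

Call:
drive_tool:
  targets:
    - [[0,0,0],[0,0,0.5],0.4]
    - [[0,0,0],[0,0,0.9],0.4]
    - [[0,0,0],[0,0,0.9],0.4]

```text
t: 59.83
position: [0.5079, -0.3105, 0.1159]
orientation: [0.665, 0.747, 0.0, 0.0]
contact_force: [-0.6, -0.2, 1.6]
grip_width: 0.769
```

Call:
drive_tool:
  targets:
    - [[0,0,0],[0,0,0.3],0.4]
    - [[0,0,0],[0,0,0.5],0.4]
    - [[0,0,0],[0,0,0.5],0.4]

```text
t: 60.08
position: [0.508, -0.3106, 0.1159]
orientation: [0.665, 0.747, 0.0, 0.0]
contact_force: [-2.1, 1.9, 5.6]
grip_width: 0.774
```

Firm contact (about 8 N); release gently and rise.

Call:
drive_tool:
  targets:
    - [[0,0,0],[0,0,0],0.2]
    - [[0,0,0],[0,0,0],0.1]
    - [[0,0,0],[0,0,0],0]
    - [[0,0,0],[0,0,0],0]
    - [[0,0,0],[0,0,0],0]
    - [[0,0,0],[0,0,-6],0]
    - [[0,0,0],[0,0,-22],0]
    - [[0,0,0],[0,0,-50],0]
    - [[0,0,0],[0,0,-85],0]
    - [[0,0,0],[0,0,-120],0]
    - [[0,0,0],[0,0,-155],0]
    - [[0,0,0],[-10,0,-190],0]
    - [[0,0,0],[-25,0,-213],0]
    - [[0,0,0],[-40,0,-215],0]
    - [[0,0,0],[-40,0,-215],0]
    - [[0,0,0],[-40,0,-215],0]
    - [[0,0,0],[-40,0,-215],0]

```text
t: 61.5
position: [0.5117, -0.349, 0.3288]
orientation: [0.665, 0.747, 0.0, -0.001]
contact_force: [-0.3, -0.3, 0.6]
grip_width: 1.0
```

```bash
python3 - <<'E'
from h import *
s=ctrl.get_state();print(s['t'],s['position'],s['grip_width'])
M,im=snap('wrist','w23.png');snap('side','sd6.png')
hsv=cv2.cvtColor(im,cv2.COLOR_BGR2HSV)
m=(((hsv[...,0]<6)|(hsv[...,0]>172))&(hsv[...,1]>170)&(hsv[...,2]>150)).astype(np.uint8)*255
m[200:]=0
cs,_=cv2.findContours(m,0,1);c=max(cs,key=cv2.contourArea);h=cv2.convexHull(c)
W=plane(M,h.reshape(-1,2),.17)[:,:2].astype(np.float32)
print('glass',cv2.minEnclosingCircle(W),cv2.fitEllipse(W))
E
```

```text
61.5 [ 0.51171952 -0.3490336   0.32881964] 1.0002004942948297
glass ((0.5077947974205017, -0.3101031184196472), 0.03267993777990341) ((0.5077597498893738, -0.3107462525367737), (0.0631304681301117, 0.06443039327859879), 91.79345703125)
```

View pics/w23.png

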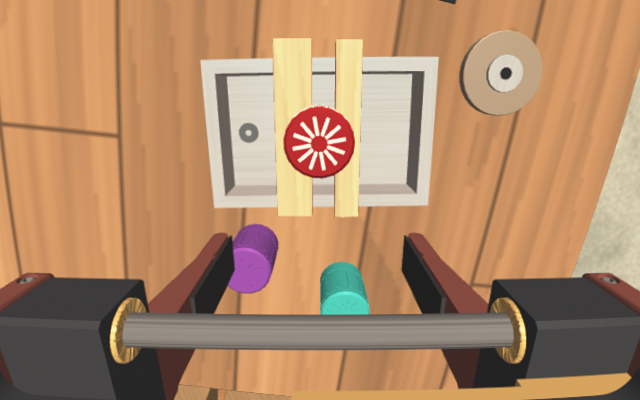

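View pics/sd6.png

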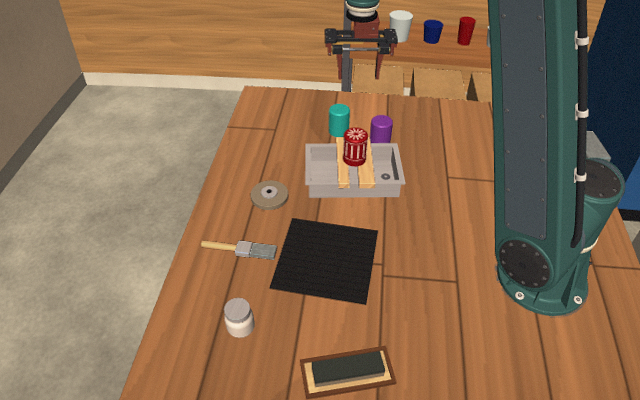

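The glass is at (319,143) in the wrist view, at (0.5078, -0.3107) m against (0.5076, -0.3105) m originally. The slats are in place, the stone is in the tray, and the bystanders have not moved.

```bash
python3 -c "
from station import ctrl;print(ctrl.job_done())"
```

```text
the job is handed in; nothing more can be done
None
```

The job is done and handed in after about 62 s of the 152 s allowed. The glass went onto the mat upside down, then both slats. The stone went into the tray, and then the slats and the glass went back on the pan.

What the last checks showed:

- **Stone:** it lies flat and lengthwise, centred in the tray to about 1 mm, with at least 10 mm clear of the rim all round.
- **Slats:** both are back within about 1.5 mm and 0.5° of where they were. That was measured just before the glass went on; the pictures after it show them in place.
- **Glass:** it stands mouth down on both slats, within about 0.3 mm of its old spot.
- **Forces:** each object was set down with about 5–10 N read at the wrist.
- **Other objects:** the jar, grinding wheel, brush and the purple and turquoise look-alikes look unmoved in the last side view.

No check failed. The only disagreements were 1–3 mm readings while the arm was still settling after a move. I let it settle and corrected these before the grips and set-downs where they appeared.

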